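# Knock a cured specimen mount out of its mould

## Task

The resin specimen mount has set fast in its mould. Slide the mould's flange fully home into the fork of the knockout stand, press the stand's red lever all the way down so the rod pushes the mount up out of the mould, let the lever spring back, then take the mount out and stand it upright in the glass dish. Leave the empty mould in the fork and do not disturb the other things on the bench.

Things in the scene. Friction and masses are not known exactly. Their poses are not given: they have to be found in the camera images.
- mould: Loose round aluminium mould, 38 mm tall, 0.3 to 0.5 kg. Foot flange 66 mm across, 8 mm thick; above it the body, 50 mm across, to be gripped. The bore, open at the top, has a white split liner; a 14 mm knockout hole goes through the 8 mm bottom. Origin: centre of the underside; z up along the axis. Round: its yaw does not matter.
- mould_rim (a point): Centre of the mould's top rim, 38 mm above its underside.
- mount: Specimen mount: brown-red resin cylinder, 30 mm across, 28 mm tall, 28 g, steel square in its top. Origin: centre of its underside, z up. It starts on the bottom of the bore, top 2 mm below the rim, held by the liner with 8 to 14 N of friction: it stays at whatever height it is pushed to and drags equally when drawn out (the fork then holds the mould down).
- stand: Knockout stand fixed to the bench: grey foot, aluminium deck 144 x 94 mm, its top 70 mm above the bench. Origin: on the bench under the knockout rod; z up. The steel fork on the deck opens toward the stand's -x: slide the mould in along +x. The deck reaches 92 mm from the rod axis toward -x, an open apron before the fork. The lever sticks out toward -y.
- fork_seat (a point): Point on the deck's top over the rod. The mould is home when its underside's centre is here, flange against the back stop. Two keeper rails along x hold the flange: 70 mm between rails (mouth flared), 55 mm between keepers, keepers 10.5 to 14.5 mm above the deck (so grip the mould over 15 mm above its underside). They run from 18 mm before here (flares from 31 mm) to 44 mm past.
- fork_mouth (a point): Point on the deck's top on the apron, 56 mm before fork_seat along the stand's x: a mould set down here is clear of the fork, ready to be slid in.
- lever (a joint): Angle of the red lever, rad: 0 at rest (up), 0.626 all the way down at its stop. A spring brings it back up. Geared to the knockout rod (8 mm across): at 0 its tip is 2 mm below the deck's top, full travel raises it 28 mm; this lifts the mould about 3 mm against the keepers and the mount 15 mm in the mould, to stand about 13 mm proud of the rim. It takes up to 14 N at the pad.
- lever_pad (a point): Top centre of the lever's red ribbed pad, 26 mm wide (stand's x), 40 mm long. At rest 120 mm from the rod axis toward the stand's -y and 95 mm above the bench, sloping up and outward at 0.56 rad; at the stop 136 mm out, 41 mm up, nearly level. It swings about an axle along the stand's x, 44 mm from the rod axis toward -y and 42 mm up. Press from above with closed fingers.
- dish: Loose round glass dish, 80 mm in diameter, 14 mm high, wall 2.5 mm, bottom 3 mm thick. Origin: centre of the underside. The mount goes inside it. Dish and mould stand to the right, the stand to the left, of the room's analytical balance, a fixed frame 0.4 m tall (x over 0.44, y from -0.17 to 0.06): carry things round its front.
- timer: White bench timer, 62 x 62 x 18 mm. Leave alone.
- marker: Blue and white marker pen, 137 mm long, 12 mm thick. Leave alone.
- bottle: White screw-cap bottle with a blue cap, 56 mm in diameter, 107 mm tall. Leave alone.
There are look-alikes about, which are no part of the job. Several things have the shape of the mount; the one meant has the colours described above.

How it is judged (in metres and radians):
On the way, in this order (a step that is already met when the one before it is completed fails the run):
1. the mould is fully home in the fork, standing on the deck (within 5 mm of the seat) (distance between mould and fork_seat below 0.005 m and angle between mould's own z axis and vertical below 0.06 rad), for 0.2 s.
2. the lever has been pressed down and has driven the mount at least 11 mm up in the mould, in the fork (z of mount in the frame of mould above 0.019 m and value of joint lever above 0.5 rad and distance between mould and fork_seat below 0.008 m), for 0.1 s.
3. the lever is back up with the mount still standing proud in the mould (z of mount in the frame of mould above 0.017 m and value of joint lever below 0.08 rad and horizontal distance between mount and mould below 0.006 m), for 0.05 s.
At the end, for the whole second after the job is handed in: The mount stands upright (within 0.12 rad) and at rest on the bottom of the glass dish, which stands flat on the bench; the empty mould is still in the fork (within 12 mm of the seat); the lever is up again (horizontal distance between mount and dish below 0.0235 m and z of mount in the frame of dish below 0.007 m and angle between mount's own z axis and vertical below 0.12 rad and height (world z) of dish below 0.006 m and angle between dish's own z axis and vertical below 0.08 rad and linear speed of mount below 0.02 m/s and distance between mould and fork_seat below 0.012 m and angle between mould's own z axis and vertical below 0.1 rad and value of joint lever below 0.08 rad); the robot touches nothing.
It fails at once if a bystander (timer, marker or bottle) is moved more than 30 mm (distance of any of timer, marker, bottle from where it was at the start of the episode above 0.03 m).
It also fails if it takes over 72 s, if anything falls off the work surface, if the arm or the gripper's body presses on something with over 40 N, if the wrist force passes 120 N, or if a joint passes its speed limit or range.

## Robot

A 6-joint arm with a two-finger parallel gripper is mounted at the origin on a cart in front of the work surface, level with it; the furniture and walls round the work are solid. World frame = base frame: x ahead of the robot, y to its left, z up, the work surface at z = 0. Lengths are in m, angles in degrees, forces in N, time in s.
With the tool pointing down it reaches from about 0.3 to 0.875 m from the base axis. Payload 4.2 kg.
Tool frame: the origin (TCP) lies midway between the tips of the shut fingers; the grasp point (between the pads) lies 19 mm behind it; x points along the fingers, y is the direction in which the jaws open and shut, and the axes are right-handed (so a half turn about x gives the same grasp; the last joint's range is limited). The gripper opens to 85 mm and grips with 20 to 120 N. Pads are 22 mm wide; open, the fingers measure 114 mm over their backs; the gripper's body (76 mm by 85 mm) begins 54 mm behind the grasp point. The pads swing forward as they close: fully open they stand 13 mm farther back than shut.
Start: joints at [72.594, 18.312, 89.639, -0, 72.044, -1.146], TCP at [0.161, 0.552, 0.231] pointing down, gripper open.
Joint ranges: [-177.97, 177.97], [-48.28, 115.42], [12.27, 149.76], [-77.06, 257.06], [2.81, 150.46], [-146.56, 146.56]. Speed limits (degrees/s): [147.25, 147.25, 180, 180, 180, 180].

## Interface

Orientations are given as [roll, pitch, yaw] about the fixed x, y, z axes, in that order (R = Rz(yaw) Ry(pitch) Rx(roll)).
In Python, from cell import r gives the robot as it stands. The module is installed in compiled form; this text tells all that it offers.
- The arm moves only by the tool play_rows, never from a script. Its argument "motion" is a list of rows, each a list of 2 entries, a list of its own where there are three numbers: the shift along the tool's x, y, z in cm, then the turn about the tool's x in degrees. In form: [[[x, y, z], turn], ...]. A call has 1 to 10 rows; each row is the pose to reach, as a shift and turn from the pose measured when the call began, along the tool's axes at that moment; what a row does not reach only later rows make up. A row lasts 1/12 s, in which the tool goes at most 41.7 mm and 7.16 degrees, less where a joint would pass 70% of its speed; a pose out of reach is approached as far as the arm can. A call with a gripper value outside its range is refused whole. "fingers" is the opening, from 0 (shut) to 1 (fully open), set as the call begins (left out, the last holds). The fingers move at their own pace and stop on an object; "grip_force" is the grip in N (left out, the last holds). Time passes only in rows, so rows that repeat a pose let the fingers close. It gives the time, the measured TCP pose, the force and the opening at its end, in the units of the state.
- r.observe(): the state, without advancing time (a new reading comes with each control period).
- r.read_camera(name): name is "side" or "top" or "wrist"; returns the picture (480x640x3 uint8, red, green, blue); there is no depth.
- r.camera_model(name): a dict with "camera_matrix" (3x3 intrinsics, pixels), "extrinsics" (4x4, takes a point from world to camera coordinates). Camera axes: x right, y up, looking along -z (the intrinsics and any distortion apply to the point x, -y, -z); pixel columns grow to the right and rows downward; lengths in m; the calibration is good to about 2 mm. A picture is of the moment at which its call begins: read the wrist's pose just before it. camera_model takes no time and is no camera call; for the wrist camera it gives the pose at the moment of the call.
- r.hand_in(): hands the job in, once; it reports no verdict.
The state is a dict: "time": time; "joint_pos": joint angles; "joint_velocities": joint speeds; "joint_torque": joint torques, N m; "ee_pos": TCP position; "orientation": TCP orientation; "contact_force": force on the tool from outside, world axes, zero at the start; "moment": the same for the moment, N m; "gripper_width": finger opening in m.
Only numpy, scipy, OpenCV 4.12 (cv2) and the standard library are available. Lean on these libraries where they do the work, as an engineer would, in place of code of your own. Each camera call takes 0.05 s, during which the arm holds its last target.

## Working session

There is one attempt and no reset: what is moved stays moved. The work goes in short steps, Python scripts to look and compute and a tool call to move; the robot and the scene stay as the last step left them, time stands still between calls to the robot, and variables do not carry over. Pictures are saved under pics/ and viewed, and the job is handed in when it is done.

Besides the shell and the picture viewer there is one more tool, called as name(argument=value, ...) on one line, values as JSON. play_rows: Moves the arm, as the interface text tells. Its arguments: {"type":"object","properties":{"motion":{"type":"array","items":{"type":"array"}},"fingers":{"type":"number"},"grip_force":{"type":"number"}},"required":["motion"]}

```bash
mkdir -p pics; python3 - <<'E'
from cell import r
import cv2
o=r.observe()
print(o)
for n in ["side","top","wrist"]:
    m=r.camera_model(n); print(n,m["camera_matrix"],m["extrinsics"],[k for k in m])
    cv2.imwrite(f"pics/a_{n}.png",r.read_camera(n)[:,:,::-1])
E
```

```text
{'time': 0.0, 'joint_pos': array([ 7.25955695e+01,  1.83512093e+01,  8.97079281e+01,  1.68130320e-03,
        7.20427941e+01, -1.14529320e+00]), 'joint_velocities': array([-0.07162525,  0.00561179,  0.1539587 , -0.07687044,  0.07563312,
        0.00572087]), 'joint_torque': array([-6.12753356e-04, -4.15531754e+01, -2.34151304e+01, -2.95138352e-04,
        8.70731834e-03,  4.49954484e-06]), 'ee_pos': array([0.16083003, 0.55154671, 0.23047627]), 'orientation': array([ -92.04372527,   89.89805595, -108.30338236]), 'contact_force': array([ 0.72863356, -0.23494548, -0.5601256 ]), 'moment': array([ 0.03047108,  0.0189842 , -0.02535943]), 'gripper_width': 0.08531647420284003}
side [[581.3170646    0.         321.55594361]
 [  0.         581.3170646  238.52598601]
 [  0.           0.           1.        ]] [[ 0.86669583 -0.49861411  0.01491032 -0.48930074]
 [ 0.41539406  0.73794665  0.53186701 -0.24304202]
 [-0.27619941 -0.45477326  0.84669662 -1.01589623]
 [ 0.          0.          0.          1.        ]] ['camera_matrix', 'extrinsics']
top [[488.65723596   0.         312.33716086]
 [  0.         488.65723596 238.94354231]
 [  0.           0.           1.        ]] [[-0.13662915 -0.99061755  0.00305784  0.01768606]
 [ 0.96970819 -0.13311306  0.20480952 -0.5596132 ]
 [-0.20248087  0.03094816  0.97879707 -1.04439871]
 [ 0.          0.          0.          1.        ]] ['camera_matrix', 'extrinsics']
wrist [[432.55531914   0.         329.10137159]
 [  0.         432.55531914 236.29597406]
 [  0.           0.           1.        ]] [[ 0.27927683  0.96020858 -0.00198306 -0.57376295]
 [-0.91481868  0.26544657 -0.30437624  0.03968874]
 [-0.29173829  0.08681937  0.95254983 -0.38126073]
 [ 0.          0.          0.          1.        ]] ['camera_matrix', 'extrinsics']
```

View pics/a_top.png

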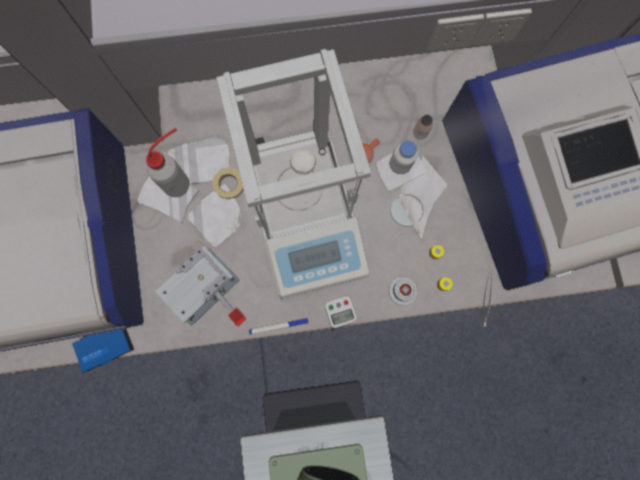

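View pics/a_side.png

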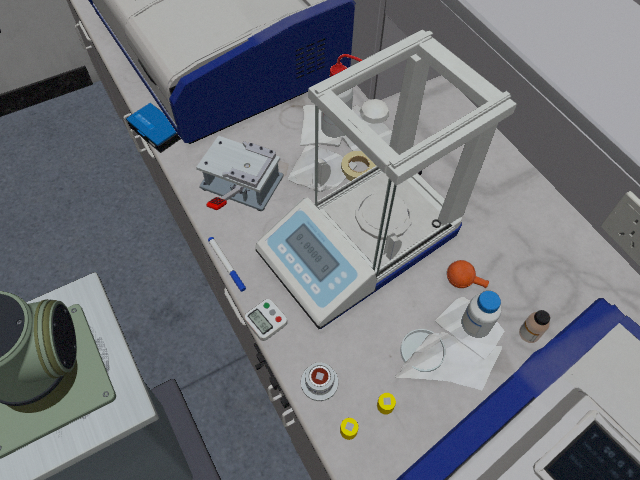

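View pics/a_wrist.png

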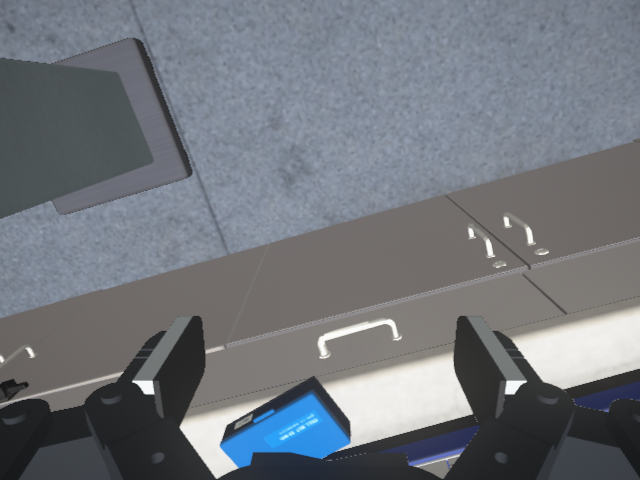

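```bash
cat > h.py <<'E'
import numpy as np, cv2
from cell import r
def ray(n,u,v,z,m=None):
    m=m or r.camera_model(n); K=m["camera_matrix"];E=m["extrinsics"];R=E[:3,:3];t=E[:3,3]
    d=np.linalg.inv(K)@np.array([u,v,1]); d=R.T@(d*[1,-1,-1]); c=-R.T@t
    return c+d*(z-c[2])/d[2]
def proj(n,p,m=None):
    m=m or r.camera_model(n); E=m["extrinsics"]
    q=E[:3,:3]@np.array(p)+E[:3,3]; q=m["camera_matrix"]@(q*[1,-1,-1]); return q[:2]/q[2]
def crop(src,x0,y0,x1,y1,out,f=None):
    im=cv2.imread(src)[y0:y1,x0:x1]; f=f or min(800/(x1-x0),600/(y1-y0)); cv2.imwrite(out,cv2.resize(im,None,fx=f,fy=f,interpolation=cv2.INTER_CUBIC))
E
python3 - <<'E'
from h import *
crop("pics/a_top.png",370,180,470,310,"pics/b1.png",4)
crop("pics/a_top.png",140,230,300,350,"pics/b2.png",5)
crop("pics/a_side.png",180,110,310,220,"pics/b3.png",5)
crop("pics/a_side.png",280,310,460,450,"pics/b4.png",4)
E
```

```text
(no output)
```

View pics/b1.png

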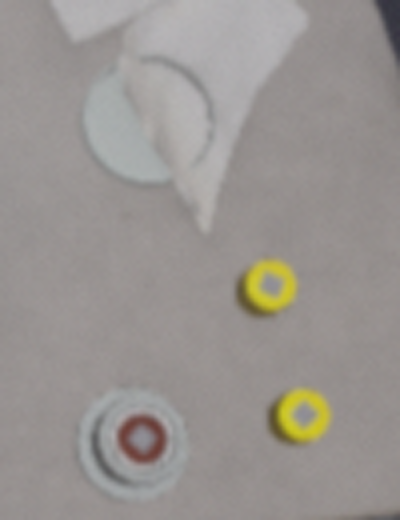

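View pics/b2.png

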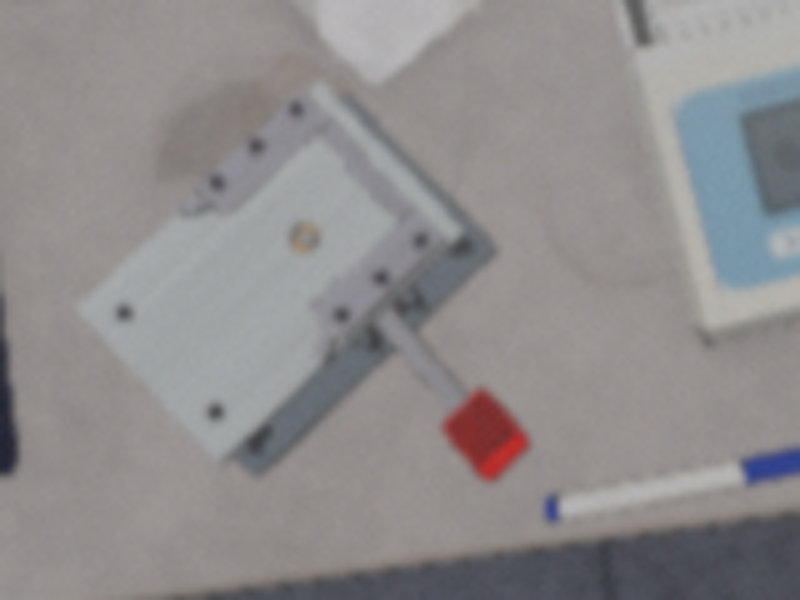

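View pics/b3.png

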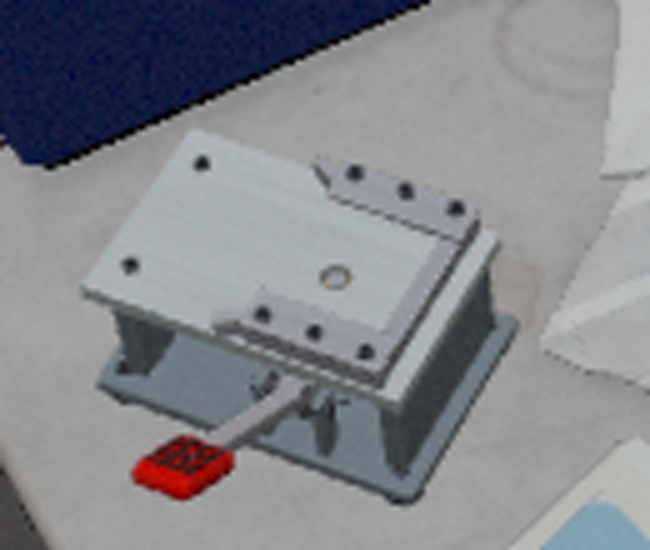

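View pics/b4.png

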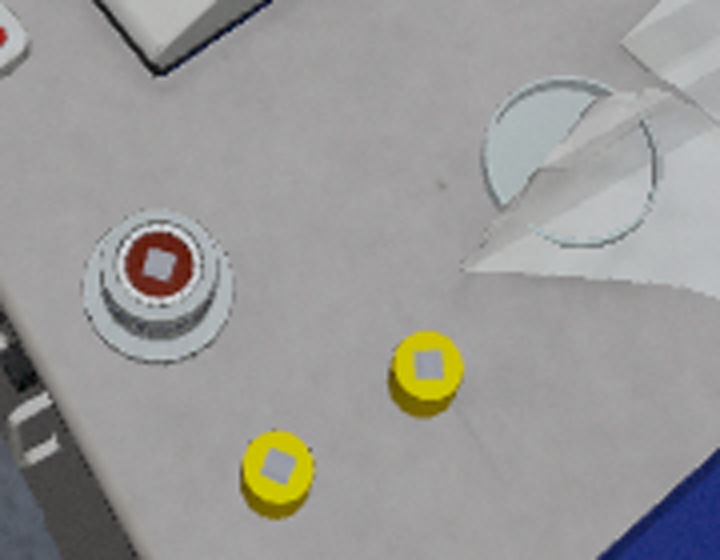

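```bash
python3 - <<'E'
from h import *
np.set_printoptions(precision=4,suppress=True)
for n,box in [("top",(380,270,430,310)),("side",(290,350,350,410))]:
    im=cv2.imread(f"pics/a_{n}.png").astype(int); x0,y0,x1,y1=box
    s=im[y0:y1,x0:x1]; m=((s[...,2]-s[...,0]>30)&(s[...,2]-s[...,1]>30)).astype(np.uint8)
    c=max(cv2.findContours(m,0,1)[0],key=cv2.contourArea); e=cv2.fitEllipse(cv2.convexHull(c)); u,v=e[0][0]+x0,e[0][1]+y0
    print(n,"mount px",u,v,e[1],ray(n,u,v,.036))
    # red pad
for n,p in [("top",(201,277.4)),("side",(247,165.6))]: print("rod",n,ray(n,*p,.07))
for n,L in [("top",[(78,305),(225,460),(320,80),(465,238)]),("side",None)]:
    if L:
        P=[ray(n,140+a/5,230+b/5,.07) for a,b in L]
    else: P=[ray(n,180+a/5,110+b/5,.07) for a,b in [(192,130),(82,290),(498,240),(396,400)]]
    print(n,np.array(P)); 
    for i in range(4):
        for j in range(i): print(i,j,np.linalg.norm(P[i]-P[j]), np.degrees(np.arctan2(*(P[i]-P[j])[1::-1])))
print("screws top", [ray("top",140+a/5,230+b/5,.0845) for a,b in [(218,183),(256,147),(297,108),(342,314),(381,276),(421,240)]])
print("screws side", [ray("side",180+a/5,110+b/5,.0845) for a,b in [(355,173),(406,190),(457,208),(263,314),(315,332),(366,351)]])
print("dish",ray("top",407.3,210,.014),ray("side",422.8,350,.014))
print("balance front top?")
print("timer",ray("top",340,312,.018),"marker ends",ray("top",250,332,.01),ray("top",308,321,.01))
E
```

```text
top mount px 405.06088638305664 289.265344619751 (10.523982048034668, 10.888603210449219) [ 0.4181 -0.2507  0.036 ]
side mount px 319.37414169311523 375.7948570251465 (15.992122650146484, 16.528472900390625) [ 0.4172 -0.2476  0.036 ]
rod top [0.5022 0.1953 0.07  ]
rod side [0.5018 0.1979 0.07  ]
top [[0.4859 0.2959 0.07  ]
 [0.4107 0.2381 0.07  ]
 [0.5712 0.1823 0.07  ]
 [0.4922 0.1258 0.07  ]]
1 0 0.09492579638568793 -142.45473389886186
2 0 0.1420297627284946 -53.11611809324167
2 1 0.16991793953815137 -19.155738404843646
3 0 0.17020976332660742 -87.89958505264538
3 1 0.1387170516996919 -54.017085394355306
3 2 0.09712638481182968 -144.43416618342445
side [[0.4844 0.2994 0.07  ]
 [0.4096 0.2423 0.07  ]
 [0.5691 0.1833 0.07  ]
 [0.4956 0.1303 0.07  ]]
1 0 0.09407652155602328 -142.6679669696835
2 0 0.14367210984754533 -53.89565969751898
2 1 0.1700378832845342 -20.31289259709664
3 0 0.16942367981711756 -86.20851510232568
3 1 0.14121455822226428 -52.47915094675168
3 2 0.09056536934402508 -144.20252958719882
screws top [array([0.5285, 0.2276, 0.0845]), array([0.5421, 0.2099, 0.0845]), array([0.5569, 0.1906, 0.0845]), array([0.4645, 0.1795, 0.0845]), array([0.4785, 0.1614, 0.0845]), array([0.4917, 0.1427, 0.0845])]
screws side [array([0.5293, 0.2324, 0.0845]), array([0.5435, 0.214 , 0.0845]), array([0.5573, 0.1953, 0.0845]), array([0.4648, 0.184 , 0.0845]), array([0.4788, 0.1657, 0.0845]), array([0.4922, 0.1474, 0.0845])]
dish [ 0.6048 -0.2935  0.014 ] [ 0.6054 -0.2914  0.014 ]
balance front top?
timer [ 0.3888 -0.0991  0.018 ] marker ends [0.3726 0.109  0.01  ] [ 0.379  -0.0244  0.01  ]
```

```bash
cat >> h.py <<'E'
from scipy.spatial.transform import Rotation as Ro
np.set_printoptions(precision=4,suppress=True)
def go(*wps):
    "each wp: x,y,z,[jaw angle deg]; prints tool shift cm and turn"
    o=r.observe(); R=Ro.from_euler('xyz',o["orientation"],degrees=True).as_matrix(); p=o["ee_pos"]
    ang=np.degrees(np.arctan2(R[1,1],R[0,1]))
    print("t",o["time"],"tcp",p,"jaw ang",round(ang,2),"toolx",R[:,0],"j6",o["joint_pos"][5],"F",o["contact_force"],"w",o["gripper_width"])
    for w in wps:
        d=R.T@(np.array(w[:3])-p)*100
        t=None
        if len(w)>3:
            # turn about tool x (down): +turn rotates y toward z of tool
            yd=np.array([np.cos(np.radians(w[3])),np.sin(np.radians(w[3])),0])
            t=np.degrees(np.arctan2(yd@R[:,2],yd@R[:,1])); t=(t+90)%180-90
        print(w,"->",d.round(2),t)
E
python3 - <<'E'
from h import *
go((.34,.30,.25),(.36,0,.25),(.38,-.2,.2,37),(.418,-.249,.1,37))
print(r.observe()["joint_pos"])
print("pad",ray("top",237,317,.095))
print("balance front",ray("top",280,293,.03),ray("top",368,275,.03),"wall",ray("top",138,322,0.0),ray("top",138,322,0.15))
E
```

```text
t 0.15 tcp [0.1609 0.5517 0.2307] jaw ang 73.74 toolx [-0.0004 -0.0013 -1.    ] j6 -1.1449943859652547 F [-0.5465 -0.3213 -0.8513] w 0.08543139914772316
(0.34, 0.3, 0.25) -> [ -1.91 -19.15  24.24] None
(0.36, 0, 0.25) -> [ -1.87 -47.39  34.56] None
(0.38, -0.2, 0.2, 37) -> [  3.15 -66.02  42.08] 36.73862137351604
(0.418, -0.249, 0.1, 37) -> [ 13.16 -69.65  47.1 ] 36.73862137351604
[72.5939 18.3438 89.689   0.0011 72.044  -1.145 ]
pad [0.4043 0.1226 0.095 ]
balance front [0.4488 0.0299 0.03  ] [ 0.4621 -0.1739  0.03  ] wall [0.4304 0.362  0.    ] [0.4176 0.311  0.15  ]
```

play_rows(motion=[[[-0.3,-4,2.9],4],[[-0.5,-8,5.8],8],[[-0.7,-11,8],12],[[-0.9,-14,10.2],16],[[-1.0,-17,12.4],20],[[-1.2,-20,14.6],24],[[-1.3,-23,16.8],28],[[-1.5,-26,19],32],[[-1.6,-29,21.2],35],[[-1.7,-32,23.3],37]], fingers=1)

```text
time: 0.98
ee_pos: [0.295, 0.1775, 0.2482]
orientation: [-29.6, 89.9, -82.9]
contact_force: [-0.3, -0.6, 0.3]
gripper_width: 0.0853
```

```bash
python3 - <<'E'
from h import *
go((.36,0,.25,37),(.37,-.2,.24,37),(.418,-.249,.2,37))
E
```

```text
t 0.9833 tcp [0.295  0.1775 0.2482] jaw ang 36.64 toolx [ 0.0001 -0.0012 -1.    ] j6 -7.441333404888067 F [-0.2552 -0.6192  0.3248] w 0.08530286113317807
(0.36, 0, 0.25, 37) -> [-0.16 -5.38 18.12] -0.3623122116854205
(0.37, -0.2, 0.24, 37) -> [  0.86 -16.51  34.76] -0.3623122116854205
(0.418, -0.249, 0.2, 37) -> [  4.87 -15.58  41.56] -0.3623122116854205
```

play_rows(motion=[[[0,-1.2,4],0],[[0,-2.4,8],0],[[0,-3.6,12],0],[[0,-4.8,15.5],0],[[0,-6.8,18.8],0],[[0.3,-8.8,22],0],[[0.6,-10.8,25.2],0],[[0.8,-12.8,28.4],0],[[0.8,-14.8,31.6],0],[[0.8,-16.5,34.8],0]])

```text
time: 1.82
ee_pos: [0.3694, -0.2022, 0.2404]
orientation: [-56.2, 89.9, -109.6]
contact_force: [0.6, -0.3, 0.1]
gripper_width: 0.0855
```

play_rows(motion=[[[0.5,0.3,1.6],0],[[1,0.6,3.3],0],[[1.5,0.6,4.8],0],[[1.5,0.6,4.8],0]])

```text
time: 2.15
ee_pos: [0.4037, -0.239, 0.2241]
orientation: [-102.1, 89.9, -155.6]
contact_force: [0.7, -0.4, 0.2]
gripper_width: 0.0854
```

```bash
python3 - <<'E'
from h import *
m=r.camera_model("wrist"); im=r.read_camera("wrist"); cv2.imwrite("pics/c1.png",im[:,:,::-1])
go((.418,-.249,.2,37))
import pickle; pickle.dump(m,open("c1.pkl","wb"))
print(proj("wrist",(.4177,-.249,.036),m))
s=im.astype(int); k=((s[...,0]-s[...,2]>30)&(s[...,0]-s[...,1]>30)).astype(np.uint8)
for c in cv2.findContours(k,0,1)[0]:
    if cv2.contourArea(c)>200:
        e=cv2.fitEllipse(cv2.convexHull(c)); print(e,ray("wrist",*e[0],.036,m))
E
```

```text
t 2.2 tcp [ 0.4028 -0.2377  0.2245] jaw ang 36.51 toolx [-0.0022  0.0003 -1.    ] j6 -68.4083575502948 F [-0.8422  0.7029 -0.1111] w 0.0854289109556593
(0.418, -0.249, 0.2, 37) -> [2.45 0.55 1.81] -0.48947867783880383
[337.0457 222.7054]
((635.336669921875, 381.1059265136719), (32.91683578491211, 41.719871520996094), 25.233922958374023) [ 0.7221 -0.2076  0.036 ]
((336.3931884765625, 222.48854064941406), (34.18537139892578, 35.530147552490234), 89.04973602294922) [ 0.4172 -0.2492  0.036 ]
```

View pics/c1.png

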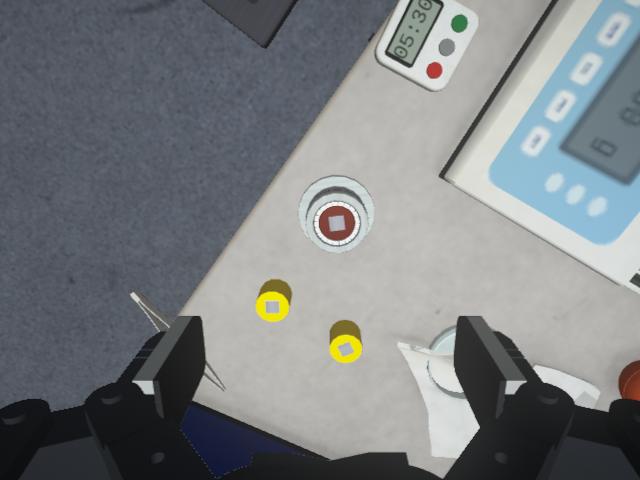

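```bash
python3 - <<'E'
from h import *
go((.4174,-.249,.2,37),(.4174,-.249,.0125,37))
E
```

```text
t 2.2 tcp [ 0.4028 -0.2377  0.2245] jaw ang 36.51 toolx [-0.0022  0.0003 -1.    ] j6 -68.4083575502948 F [-0.8422  0.7029 -0.1111] w 0.0854289109556593
(0.4174, -0.249, 0.2, 37) -> [2.45 0.5  1.78] -0.48947867783880383
(0.4174, -0.249, 0.0125, 37) -> [21.2   0.53  1.81] -0.48947867783880383
```

play_rows(motion=[[[2,0.5,1.8],0],[[5,0.5,1.8],0],[[8.5,0.5,1.8],0],[[12,0.5,1.8],0],[[15,0.5,1.8],0],[[17.5,0.5,1.8],0],[[19.5,0.5,1.8],0],[[20.6,0.5,1.8],0],[[21.1,0.5,1.8],0],[[21.1,0.5,1.8],0]])

```text
time: 3.03
ee_pos: [0.4163, -0.2482, 0.013]
orientation: [-147.4, 89.8, 159.1]
contact_force: [0.0, 1.3, -0.1]
gripper_width: 0.0854
```

```bash
python3 - <<'E'
from h import *
go((.4174,-.249,.0125,37))
E
```

```text
t 3.0333 tcp [ 0.4163 -0.2482  0.013 ] jaw ang 36.54 toolx [-0.004   0.0015 -1.    ] j6 -68.61019844108066 F [ 0.0084  1.302  -0.1076] w 0.08540100337854119
(0.4174, -0.249, 0.0125, 37) -> [0.05 0.04 0.13] -0.45891265961066097
```

play_rows(motion=[[[0,0,0.1],0],[[0,0,0.1],0],[[0,0,0.1],0],[[0,0,0.1],0],[[0,0,0.1],0],[[0,0,0.1],0],[[0,0,0.1],0],[[0,0,0.1],0]], fingers=0, grip_force=70)

```text
time: 3.7
ee_pos: [0.4178, -0.2492, 0.0146]
orientation: [-145.2, 89.9, 161.4]
contact_force: [-1.0, 2.3, 8.1]
gripper_width: 0.0488
```

```bash
python3 - <<'E'
from h import *
p=r.observe()["ee_pos"]
go((p[0],p[1],.12,37),(.35,-.2,.14,37),(.34,0,.14,37),(.35,.15,.14,37))
cv2.imwrite("pics/d1.png",r.read_camera("wrist")[:,:,::-1])
E
```

```text
t 3.7 tcp [ 0.4178 -0.2492  0.0146] jaw ang 36.54 toolx [-0.0015  0.0005 -1.    ] j6 -68.66640044862268 F [-0.994   2.2692  8.0536] w 0.04881600903296446
(np.float64(0.41779771936822263), np.float64(-0.24921861659220518), 0.12, 37) -> [-10.54  -0.01  -0.01] -0.4637628919715411
(0.35, -0.2, 0.14, 37) -> [-12.53  -2.53  -8.01] -0.4637628919715411
(0.34, 0, 0.14, 37) -> [-12.52   8.57 -24.67] -0.4637628919715411
(0.35, 0.15, 0.14, 37) -> [-12.51  18.31 -36.13] -0.4637628919715411
```

View pics/d1.png

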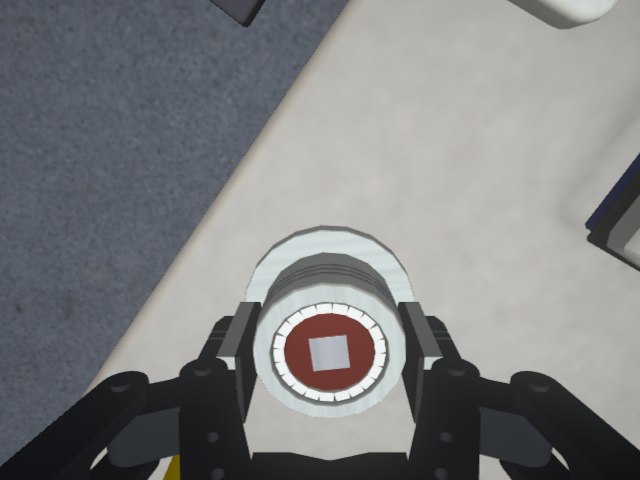

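play_rows(motion=[[[-1.5,0,0],0],[[-4,0,0],0],[[-7,0,0],0],[[-10,0,0],0],[[-12,-1.0,-3],0],[[-12.5,-2.2,-6],0],[[-12.5,-1.5,-9.2],0],[[-12.5,0.2,-12.2],0],[[-12.5,2.1,-15],0],[[-12.5,3.9,-17.8],0]])

```text
time: 4.58
ee_pos: [0.3421, -0.0817, 0.1401]
orientation: [-157.8, 89.9, 148.6]
contact_force: [1.3, 1.5, -3.1]
gripper_width: 0.0488
```

```bash
python3 - <<'E'
from h import *
go((.34,0,.15,36.9),(.35,.15,.15,36.9),(.40,.25,.15,36.9),(.468,.2415,.15,36.9))
E
```

```text
t 4.5833 tcp [ 0.3421 -0.0817  0.1401] jaw ang 36.44 toolx [-0.0009  0.0005 -1.    ] j6 -51.770754965256735 F [ 1.2974  1.4947 -3.1458] w 0.048770090269053205
(0.34, 0, 0.15, 36.9) -> [-0.99  4.68 -6.7 ] -0.4644235868273796
(0.35, 0.15, 0.15, 36.9) -> [ -0.98  14.4  -18.18] -0.4644235868273796
(0.4, 0.25, 0.15, 36.9) -> [ -0.98  24.36 -23.25] -0.4644235868273796
(0.468, 0.2415, 0.15, 36.9) -> [ -0.99  29.32 -18.53] -0.4644235868273796
```

play_rows(motion=[[[-0.4,2.0,-2.8],0],[[-0.9,4.6,-6.5],0],[[-1,7.5,-10],0],[[-1,10.5,-13.6],0],[[-1,13.7,-17.2],0],[[-1,17,-19.6],0],[[-1,20.5,-21.5],0],[[-1,23.5,-22],0],[[-1,26.4,-20.5],0],[[-1,29,-19],0]])

```text
time: 5.42
ee_pos: [0.4636, 0.2461, 0.1501]
orientation: [145.4, 89.9, 92.1]
contact_force: [0.1, -0.6, -3.9]
gripper_width: 0.0488
```

```bash
python3 - <<'E'
from h import *
go((.4685,.2414,.15,36.8),(.4685,.2414,.1,36.8),(.4685,.2414,.087,36.8))
E
```

```text
t 5.4167 tcp [0.4636 0.2461 0.1501] jaw ang 36.68 toolx [-0.      0.0013 -1.    ] j6 -10.05500791184998 F [ 0.115  -0.5721 -3.9489] w 0.04877221070776448
(0.4685, 0.2414, 0.15, 36.8) -> [0.01 0.11 0.67] -0.11846810005610564
(0.4685, 0.2414, 0.1, 36.8) -> [5.01 0.11 0.68] -0.11846810005610564
(0.4685, 0.2414, 0.087, 36.8) -> [6.31 0.11 0.68] -0.11846810005610564
```

play_rows(motion=[[[0,0.1,0.7],0],[[1.5,0.1,0.7],0],[[3,0.1,0.7],0],[[4.5,0.1,0.7],0],[[5.6,0.1,0.7],0],[[5.9,0.1,0.7],0],[[5.9,0.1,0.7],0]])

```text
time: 6.0
ee_pos: [0.4674, 0.2405, 0.0902]
orientation: [-128.3, 89.8, 178.4]
contact_force: [-0.1, -0.8, -3.5]
gripper_width: 0.0485
```

```bash
python3 - <<'E'
from h import *
for n in ["top","side"]:
    im=r.read_camera(n)[:,:,::-1]; cv2.imwrite(f"pics/e_{n}.png",im)
m=r.camera_model("wrist"); cv2.imwrite("pics/e_w.png",r.read_camera("wrist")[:,:,::-1])
crop("pics/e_top.png",140,230,260,350,"pics/e1.png",5)
crop("pics/e_side.png",170,80,330,200,"pics/e2.png",5)
go((.4685,.2414,.0846,36.8),(.502,.1966,.0846,36.8))
E
```

```text
t 6.15 tcp [0.469  0.2413 0.092 ] jaw ang 36.68 toolx [ 0.0014  0.002  -1.    ] j6 -10.794637888814274 F [-0.5313 -0.3612 -4.3736] w 0.04845159623218783
(0.4685, 0.2414, 0.0846, 36.8) -> [ 0.74 -0.04 -0.03] -0.12457191532568856
(0.502, 0.1966, 0.0846, 36.8) -> [ 0.73 -0.03  5.56] -0.12457191532568856
```

View pics/e1.png

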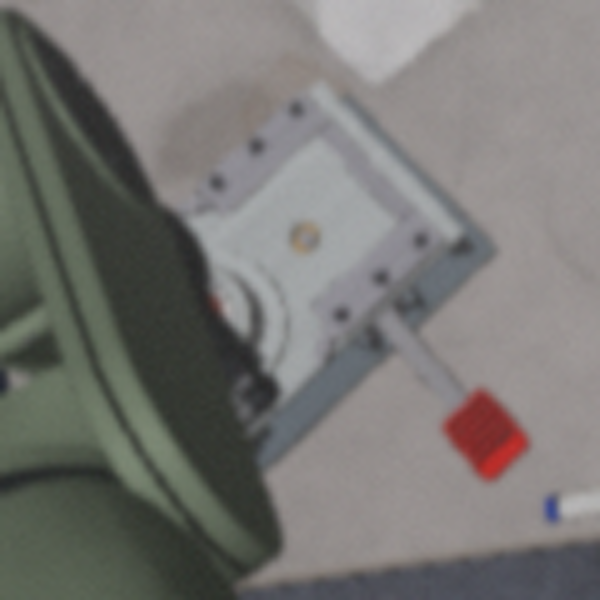

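View pics/e2.png

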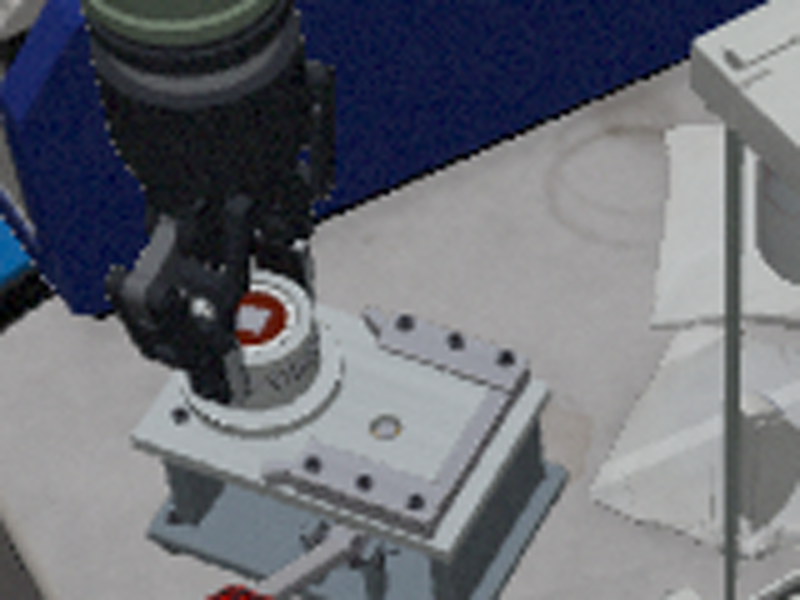

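View pics/e_w.png

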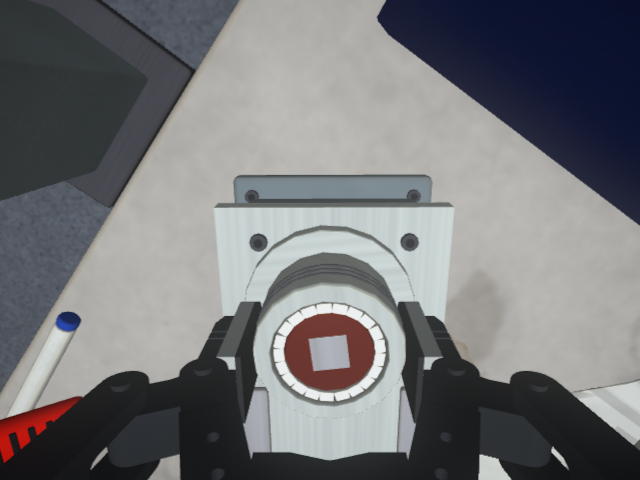

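```bash
python3 - <<'E'
from h import *
n=np.array([.8007,.599,0])
for L,z in [([(258,242),(409,242)],.07),([(216,207),(454,205)],.07),([(330,353)],.1134),([(252,196),(414,195)],.012)]:
    P=[ray("wrist",*a,z) for a in L]; print(P, [p@n for p in P], np.mean([p@n for p in P]), np.degrees(np.arctan2(*(P[-1]-P[0])[1::-1])), np.linalg.norm(P[-1]-P[0]))
print(np.array([.502,.1966,0])@n, r.observe()["ee_pos"]@n)
E
```

```text
[array([0.4318, 0.2423, 0.07  ]), array([0.4806, 0.2787, 0.07  ])] [np.float64(0.4908426469745806), np.float64(0.5517642987153257)] 0.5213034728449532 36.69497900816043 0.060924145694302316
[array([0.4104, 0.2445, 0.07  ]), array([0.4849, 0.301 , 0.07  ])] [np.float64(0.4750809827449284), np.float64(0.5686065555203217)] 0.521843769132625 37.19597141208831 0.09353147802105814
[array([0.469 , 0.2408, 0.1134])] [np.float64(0.5197243958605582)] 0.5197243958605582 0.0 0.0
[array([0.4186, 0.2402, 0.012 ]), array([0.4866, 0.2916, 0.012 ])] [np.float64(0.47899534913353714), np.float64(0.5643119233948694)] 0.5216536362642032 37.063891582254705 0.08532082856310876
0.5197147999999999 0.520082774777709
```

play_rows(motion=[[[0.3,0.1,0],0],[[0.65,0.1,0.2],0],[[0.65,0.1,0.8],0],[[0.65,0.1,1.4],0],[[0.65,0.1,2.0],0],[[0.65,0.1,2.6],0],[[0.65,0.1,3.2],0],[[0.65,0.1,3.8],0],[[0.65,0.1,4.4],0],[[0.65,0.1,4.6],0]])

```text
time: 6.98
ee_pos: [0.498, 0.2042, 0.0854]
orientation: [100.6, 89.9, 47.2]
contact_force: [0.8, 0.9, -3.9]
gripper_width: 0.0484
```

```bash
python3 - <<'E'
from h import *
go((.5025,.197,.0846,36.8))
E
```

```text
t 6.9833 tcp [0.498  0.2042 0.0854] jaw ang 36.64 toolx [ 0.0017  0.0019 -1.    ] j6 -15.650867847036404 F [ 0.8439  0.9161 -3.9448] w 0.04837763951746205
(0.5025, 0.197, 0.0846, 36.8) -> [ 0.08 -0.07  0.85] -0.16487280307164554
```

play_rows(motion=[[[0,0,0.3],0],[[0,0,0.6],0],[[0,0,0.8],0],[[0,0,0.9],0],[[0,0,1.0],0],[[0,0,1.1],0]])

```text
time: 7.48
ee_pos: [0.5032, 0.1973, 0.0857]
orientation: [152.6, 89.7, 99.2]
contact_force: [-6.2, 9.9, 1.2]
gripper_width: 0.049
```

```bash
python3 - <<'E'
from h import *
go((.5025,.197,.0846,36.8))
for n in ["side"]:
    im=r.read_camera(n)[:,:,::-1]; cv2.imwrite(f"pics/f_{n}.png",im)
crop("pics/f_side.png",170,80,330,200,"pics/f2.png",5)
E
```

```text
t 7.4833 tcp [0.5032 0.1973 0.0857] jaw ang 36.52 toolx [-0.0009  0.0055 -1.    ] j6 -16.778454122187355 F [-6.2233  9.8951  1.2214] w 0.048967043210661206
(0.5025, 0.197, 0.0846, 36.8) -> [ 0.11 -0.07 -0.02] -0.2763214733862043
```

View pics/f2.png

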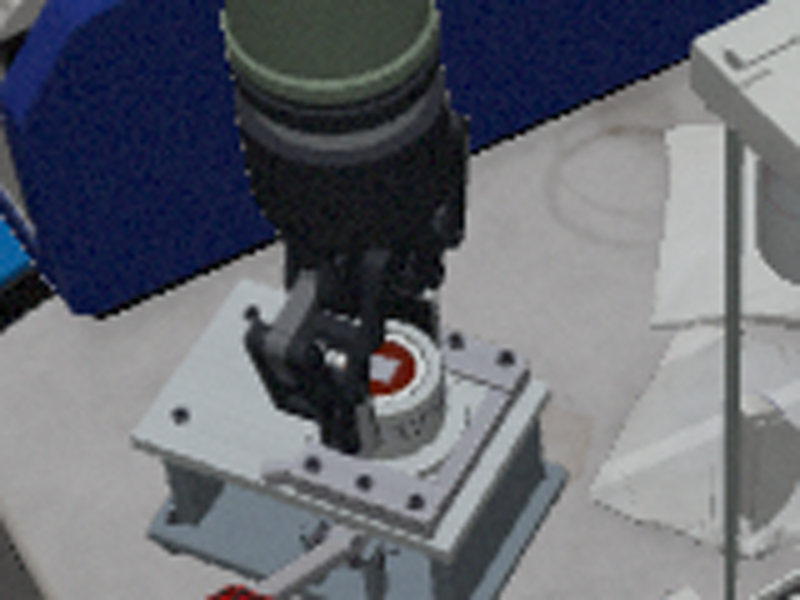

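play_rows(motion=[[[0.1,0,0.1],0],[[0.1,0,0.1],0],[[0.1,0,0.1],0]])

```text
time: 7.78
ee_pos: [0.5032, 0.1975, 0.0851]
orientation: [158.0, 89.6, 104.5]
contact_force: [-3.3, 4.4, -1.1]
gripper_width: 0.0486
```

play_rows(motion=[[[0,0,0],0],[[0,0,0],0],[[0,0,0],0],[[0,0,0],0],[[0,0,0],0]], fingers=1)

```text
time: 8.2
ee_pos: [0.5036, 0.1974, 0.0853]
orientation: [151.7, 89.6, 98.2]
contact_force: [0.7, -0.3, -0.1]
gripper_width: 0.0851
```

play_rows(motion=[[[-2,0,0],0],[[-5,0,0],0],[[-8,0,0],0],[[-10,0,0],0],[[-12,0,0],0],[[-12,0,0],0]])

```text
time: 8.7
ee_pos: [0.5061, 0.1971, 0.2097]
orientation: [106.3, 89.3, 52.8]
contact_force: [-0.0, 1.0, 0.4]
gripper_width: 0.0855
```

```bash
python3 - <<'E'
from h import *
o=r.observe();print(o)
m=r.camera_model("wrist"); im=r.read_camera("wrist")[:,:,::-1]; cv2.imwrite("pics/g_w.png",im)
s=im.astype(int); k=((s[...,2]-s[...,0]>30)&(s[...,2]-s[...,1]>30)).astype(np.uint8)
for c in cv2.findContours(k,0,1)[0]:
    if cv2.contourArea(c)>200:
        e=cv2.fitEllipse(cv2.convexHull(c)); print(e,ray("wrist",*e[0],.106,m),ray("wrist",*e[0],.095,m))
for n in ["side","top"]:
    im=r.read_camera(n)[:,:,::-1]; cv2.imwrite(f"pics/g_{n}.png",im)
    s=im.astype(int); k=((s[...,2]-s[...,0]>30)&(s[...,2]-s[...,1]>30)).astype(np.uint8)
    for c in cv2.findContours(k,0,1)[0]:
        if cv2.contourArea(c)>40:
            e=cv2.fitEllipse(cv2.convexHull(c)); print(n,e,ray(n,*e[0],.106),ray(n,*e[0],.095))
crop("pics/g_side.png",170,80,330,200,"pics/g2.png",5)
E
```

```text
{'time': 8.7, 'joint_pos': array([ 19.8424,  16.0072,  96.2388,   0.4216,  67.1558, -16.8189]), 'joint_velocities': array([ 0.0227,  2.1214,  4.0835,  0.0989, -3.3837, -0.0844]), 'joint_torque': array([  0.0138, -37.5479, -21.5592,   0.0239,   0.432 ,   0.001 ]), 'ee_pos': array([0.5061, 0.1971, 0.2097]), 'orientation': array([106.3223,  89.2862,  52.8219]), 'contact_force': array([-0.006 ,  1.0005,  0.3777]), 'moment': array([0.021 , 0.001 , 0.0189]), 'gripper_width': 0.08551641591999593}
((323.3737487792969, 231.1486358642578), (45.66007995605469, 47.733219146728516), 88.53872680664062) [0.502  0.1977 0.106 ] [0.504 0.195 0.095]
((128.0193634033203, 225.5852813720703), (54.57271194458008, 80.49071502685547), 82.95350646972656) [0.4068 0.1319 0.106 ] [0.4045 0.1263 0.095 ]
side ((467.0145568847656, 276.4295654296875), (29.392358779907227, 43.583648681640625), 113.4195785522461) [ 0.7174 -0.2405  0.106 ] [ 0.7232 -0.237   0.095 ]
side ((216.1636199951172, 203.02989196777344), (11.746845245361328, 19.73476219177246), 80.186279296875) [0.4019 0.1169 0.106 ] [0.4039 0.1249 0.095 ]
side ((245.14378356933594, 153.4823760986328), (10.257712364196777, 14.307901382446289), 85.35262298583984) [0.5022 0.1993 0.106 ] [0.5054 0.2083 0.095 ]
side ((344.504150390625, 62.698917388916016), (16.721981048583984, 37.462562561035156), 58.85799026489258) [0.8113 0.3291 0.106 ] [0.8183 0.3396 0.095 ]
top ((236.6199951171875, 316.5938720703125), (14.33453369140625, 20.414419174194336), 139.2221221923828) [0.4045 0.1217 0.106 ] [0.4052 0.1233 0.095 ]
top ((370.4823303222656, 148.6466522216797), (16.663406372070312, 23.127790451049805), 28.984420776367188) [ 0.7341 -0.2147  0.106 ] [ 0.7383 -0.2167  0.095 ]
top ((164.21864318847656, 148.22903442382812), (24.594093322753906, 49.172908782958984), 42.48036575317383) [0.7976 0.2431 0.106 ] [0.8026 0.246  0.095 ]
```

View pics/g2.png

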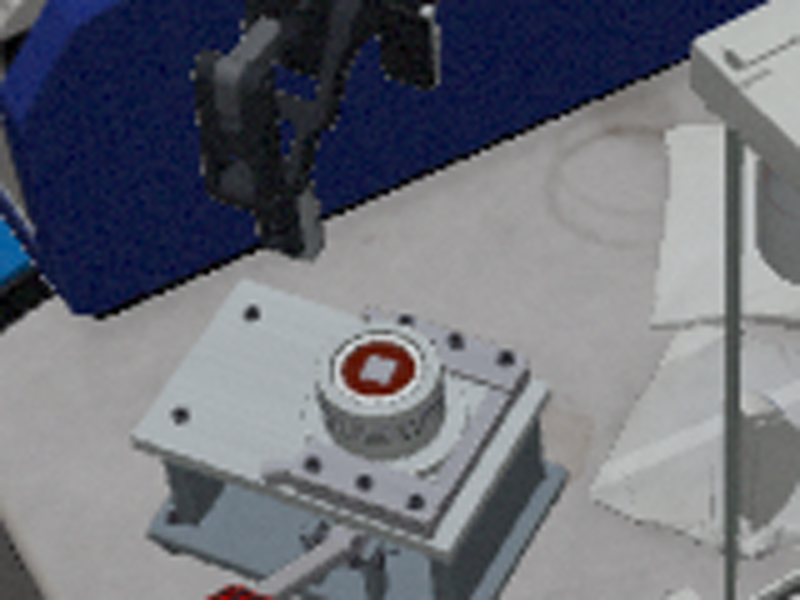

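View pics/g_w.png

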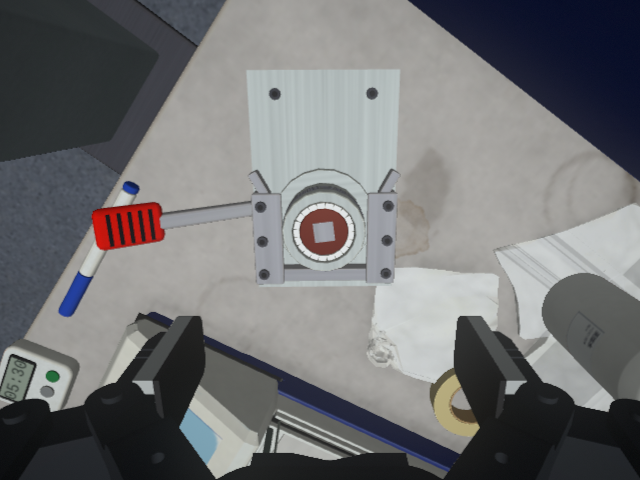

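```bash
python3 - <<'E'
from h import *
s=np.array([.5025,.197]);d=np.array([-.8007,-.599])
go((*(s+.12*d),.16,36.8),(*(s+.12*d),.105,36.8))
E
```

```text
t 8.85 tcp [0.5032 0.1962 0.2045] jaw ang 36.5 toolx [-0.0022  0.0066 -1.    ] j6 -16.820159939675516 F [ 0.0493  0.6603 -0.2781] w 0.08564622512195799
(np.float64(0.40641599999999994), np.float64(0.12512), 0.16, 36.8) -> [  4.42 -12.02  -0.01] -0.29749802952147775
(np.float64(0.40641599999999994), np.float64(0.12512), 0.105, 36.8) -> [  9.92 -12.03   0.02] -0.29749802952147775
```

play_rows(motion=[[[0,-3,0],0],[[0.5,-6.5,0],0],[[2,-9.5,0],0],[[4,-11.5,0],0],[[6,-12,0],0],[[7.5,-12,0],0],[[8.5,-12,0],0],[[9,-12,0],0],[[9,-12,0],0]], fingers=0)

```text
time: 9.6
ee_pos: [0.405, 0.125, 0.1123]
orientation: [-163.8, 89.5, 142.7]
contact_force: [-0.7, -0.4, 0.6]
gripper_width: -0.0001
```

```bash
python3 - <<'E'
from h import *
s=np.array([.5025,.197]);d=np.array([-.8007,-.599])
go(*[(*(s+a*d),z) for a,z in [(.12,.1),(.122,.095),(.127,.082),(.132,.068),(.135,.055),(.136,.044),(.136,.035)]])
cv2.imwrite("pics/i_side.png",r.read_camera("side")[:,:,::-1])
crop("pics/i_side.png",170,80,330,240,"pics/i2.png",4)
E
```

```text
t 9.6 tcp [0.405  0.125  0.1123] jaw ang 36.5 toolx [-0.0069  0.0052 -1.    ] j6 -21.529537027582 F [-0.6651 -0.3943  0.5809] w -5.271980668905508e-05
(np.float64(0.40641599999999994), np.float64(0.12512), 0.1) -> [1.23 0.13 0.08] None
(np.float64(0.40481459999999997), np.float64(0.12392200000000002), 0.095) -> [ 1.73 -0.07  0.09] None
(np.float64(0.4008111), np.float64(0.120927), 0.082) -> [ 3.03 -0.57  0.1 ] None
(np.float64(0.3968075999999999), np.float64(0.11793200000000001), 0.068) -> [ 4.43 -1.07  0.11] None
(np.float64(0.39440549999999996), np.float64(0.116135), 0.055) -> [ 5.73 -1.36  0.13] None
(np.float64(0.3936048), np.float64(0.115536), 0.044) -> [ 6.83 -1.46  0.14] None
(np.float64(0.3936048), np.float64(0.115536), 0.035) -> [ 7.73 -1.46  0.14] None
```

View pics/i2.png

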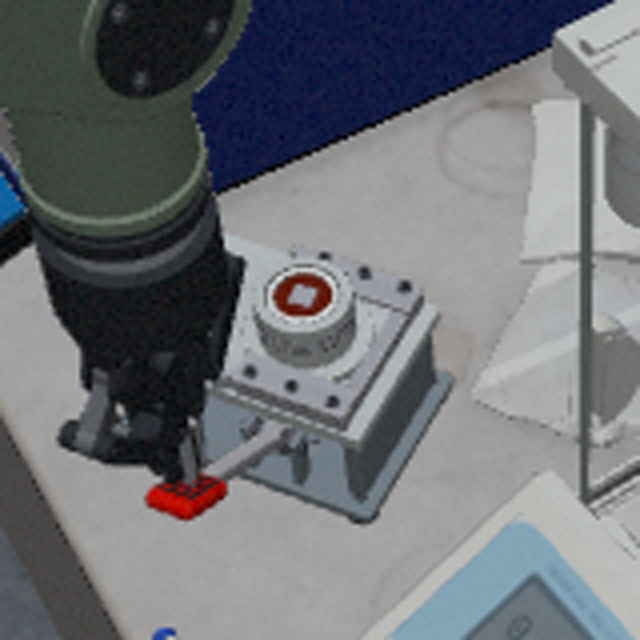

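play_rows(motion=[[[1.2,-0.1,0.1],0],[[1.9,-0.2,0.1],0],[[2.6,-0.5,0.1],0],[[3.3,-0.8,0.1],0],[[4.0,-1.0,0.1],0],[[4.7,-1.2,0.1],0],[[5.4,-1.4,0.1],0],[[6.1,-1.5,0.1],0],[[6.6,-1.5,0.1],0],[[6.6,-1.5,0.1],0]])

```text
time: 10.48
ee_pos: [0.3941, 0.1154, 0.0468]
orientation: [-174.2, 89.6, 132.3]
contact_force: [-0.5, -2.3, 3.8]
gripper_width: 0.0001
```

```bash
python3 - <<'E'
from h import *
go()
cv2.imwrite("pics/j_side.png",r.read_camera("side")[:,:,::-1])
crop("pics/j_side.png",170,80,330,240,"pics/j2.png",4)
E
```

```text
t 10.4833 tcp [0.3941 0.1154 0.0468] jaw ang 36.53 toolx [-0.0046  0.0051 -1.    ] j6 -22.51378193943767 F [-0.5037 -2.3335  3.8019] w 0.0001476707944905995
```

View pics/j2.png

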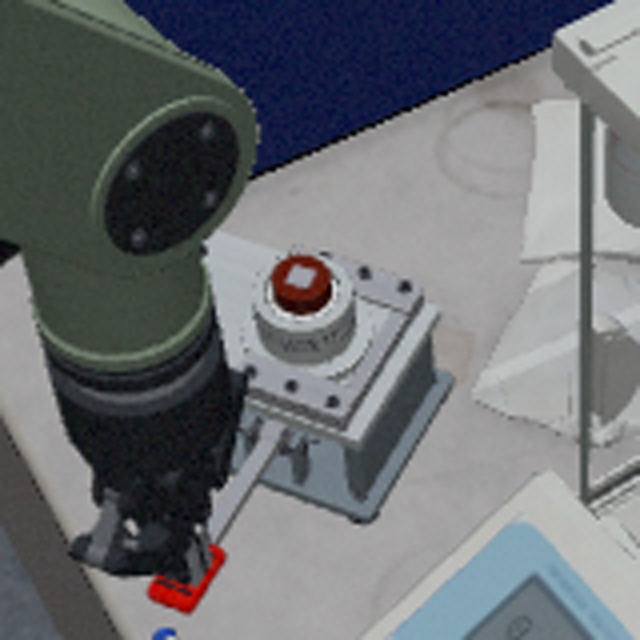

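Pressing works; the mount already stands proud. Going on to the stop.

play_rows(motion=[[[0.3,0,0],0],[[0.6,0,0],0],[[0.8,0,0],0],[[1.0,0,0],0],[[1.2,0,0],0],[[1.2,0,0],0],[[1.2,0,0],0]])

```text
time: 11.12
ee_pos: [0.3944, 0.1156, 0.039]
orientation: [169.3, 89.6, 115.8]
contact_force: [-9.6, -6.5, 49.1]
gripper_width: 0.0001
```

```bash
python3 - <<'E'
from h import *
go()
cv2.imwrite("pics/k_side.png",r.read_camera("side")[:,:,::-1])
crop("pics/k_side.png",170,80,330,240,"pics/k2.png",4)
E
```

```text
t 11.1167 tcp [0.3944 0.1156 0.039 ] jaw ang 36.53 toolx [-0.0027  0.0056 -1.    ] j6 -22.534712113897715 F [-9.62   -6.5252 49.1355] w 0.00014991459947963554
```

View pics/k2.png

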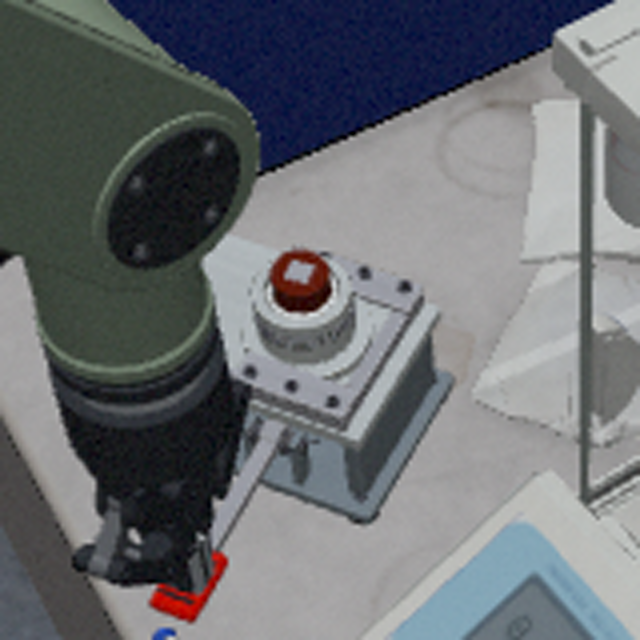

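play_rows(motion=[[[-0.8,0,0],0],[[-2,0.3,0],0],[[-3.4,0.5,0],0],[[-4.8,0.9,0],0],[[-6.2,1.3,0],0],[[-8,1.5,0],0],[[-11,1.5,0],0],[[-14,1.5,0],0],[[-16,1.5,0],0],[[-16,1.5,0],0]])

```text
time: 12.0
ee_pos: [0.4091, 0.1246, 0.2029]
orientation: [110.8, 89.4, 57.3]
contact_force: [0.9, -0.2, 0.2]
gripper_width: -0.0003
```

```bash
python3 - <<'E'
from h import *
go((.503,.197,.2,36.8))
cv2.imwrite("pics/l_side.png",r.read_camera("side")[:,:,::-1])
crop("pics/l_side.png",170,80,330,240,"pics/l2.png",4)
E
```

```text
t 12.0 tcp [0.4091 0.1246 0.2029] jaw ang 36.52 toolx [ 0.0056  0.0087 -0.9999] j6 -21.626898550827683 F [ 0.8673 -0.1702  0.1577] w -0.00026525153402090376
(0.503, 0.197, 0.2, 36.8) -> [ 0.41 11.85 -0.23] -0.27730498763654055
```

View pics/l2.png

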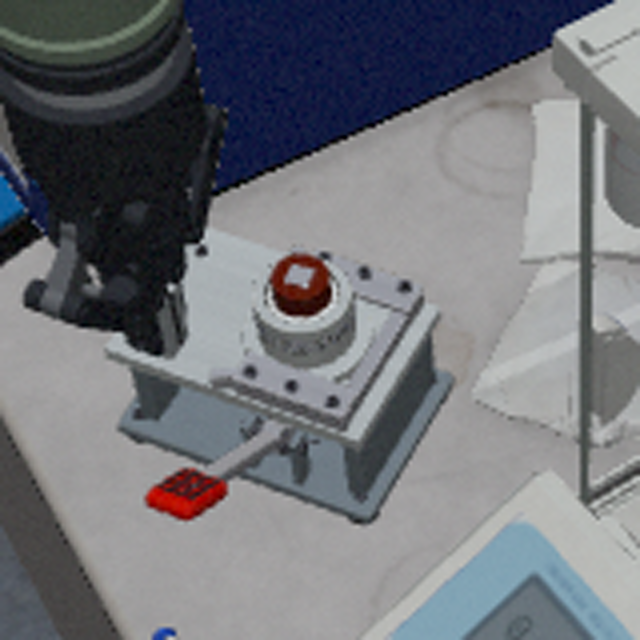

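play_rows(motion=[[[0,3,0],0],[[0,6.5,-0.1],0],[[0,9.5,-0.2],0],[[0,11.2,-0.2],0],[[0.2,11.8,-0.2],0],[[0.2,11.8,-0.2],0],[[0.2,11.8,-0.2],0]], fingers=0.6)

```text
time: 12.63
ee_pos: [0.4999, 0.1954, 0.1978]
orientation: [163.7, 89.6, 110.2]
contact_force: [-0.3, -0.3, 0.9]
gripper_width: 0.0512
```

```bash
python3 - <<'E'
from h import *
go()
m=r.camera_model("wrist"); im=r.read_camera("wrist")[:,:,::-1]; cv2.imwrite("pics/m_w.png",im)
s=im.astype(int); k=((s[...,2]-s[...,0]>90)&(s[...,2]-s[...,1]>90)).astype(np.uint8)
k=((s[...,2]-s[...,0]>30)&(s[...,2]-s[...,1]>30)).astype(np.uint8)
for c in cv2.findContours(k,0,1)[0]:
    if cv2.contourArea(c)>200:
        e=cv2.fitEllipse(cv2.convexHull(c)); print(e,ray("wrist",*e[0],.121,m))
# steel square
p=proj("wrist",(.503,.1973,.121),m);print(p)
go((.503,.1973,.16,36.8),(.503,.1973,.1095,36.8))
E
```

```text
t 12.6333 tcp [0.4999 0.1954 0.1978] jaw ang 36.53 toolx [-0.0023  0.0061 -1.    ] j6 -16.797573592658154 F [-0.3468 -0.2515  0.8902] w 0.05121018264784457
((335.8330993652344, 249.55712890625), (49.85554122924805, 53.322391510009766), 87.2797622680664) [0.5019 0.1978 0.121 ]
((132.73776245117188, 233.8813018798828), (59.335445404052734, 81.20995330810547), 81.46946716308594) [0.4095 0.1403 0.121 ]
[336.8754 251.4651]
t 12.6833 tcp [0.4999 0.1952 0.1984] jaw ang 36.51 toolx [-0.0013  0.0064 -1.    ] j6 -16.795378043269462 F [ 0.5079  0.0131 -0.2505] w 0.051360716099462835
(0.503, 0.1973, 0.16, 36.8) -> [3.84 0.37 0.04] -0.28824797275740366
(0.503, 0.1973, 0.1095, 36.8) -> [8.89 0.35 0.07] -0.28824797275740366
```

View pics/m_w.png

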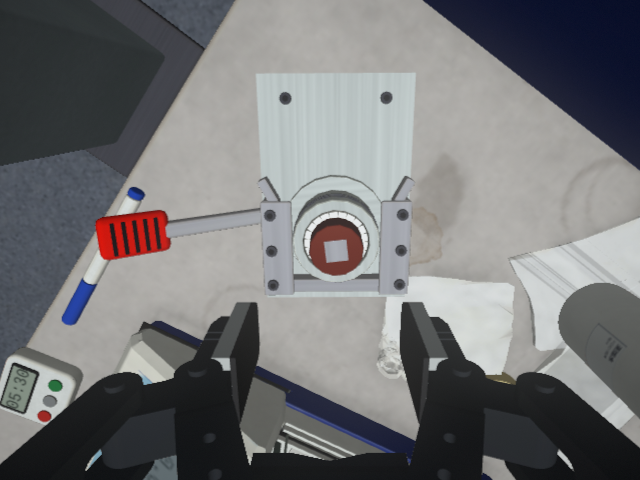

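play_rows(motion=[[[1.5,0.3,0],0],[[4,0.3,0],0],[[6.5,0.3,0],0],[[8,0.3,0],0],[[8.7,0.3,0],0],[[8.7,0.3,0],0],[[8.8,0.3,0],0]])

```text
time: 13.27
ee_pos: [0.5022, 0.1973, 0.1111]
orientation: [147.1, 89.6, 93.5]
contact_force: [0.9, 0.6, 0.7]
gripper_width: 0.051
```

```bash
python3 - <<'E'
from h import *
go((.503,.1973,.1095,36.8))
E
```

```text
t 13.2667 tcp [0.5022 0.1973 0.1111] jaw ang 36.49 toolx [-0.0004  0.0068 -1.    ] j6 -16.746860373487642 F [0.853  0.6485 0.7167] w 0.05096873003288282
(0.503, 0.1973, 0.1095, 36.8) -> [0.16 0.07 0.05] -0.3119534102007293
```

play_rows(motion=[[[0.15,0.05,0.05],0],[[0.15,0.05,0.05],0],[[0.15,0.05,0.05],0],[[0.15,0.05,0.05],0],[[0.15,0.05,0.05],0],[[0.15,0.05,0.05],0]], fingers=0, grip_force=90)

```text
time: 13.77
ee_pos: [0.5037, 0.1975, 0.1106]
orientation: [129.4, 89.6, 75.9]
contact_force: [1.1, 0.5, 5.8]
gripper_width: 0.0256
```

```bash
python3 - <<'E'
from h import *
go()
cv2.imwrite("pics/n_w.png",r.read_camera("wrist")[:,:,::-1])
E
```

```text
t 13.7667 tcp [0.5037 0.1975 0.1106] jaw ang 36.49 toolx [ 0.0019  0.0076 -1.    ] j6 -16.78280424958502 F [1.1435 0.5327 5.8154] w 0.02555697979137915
```

View pics/n_w.png

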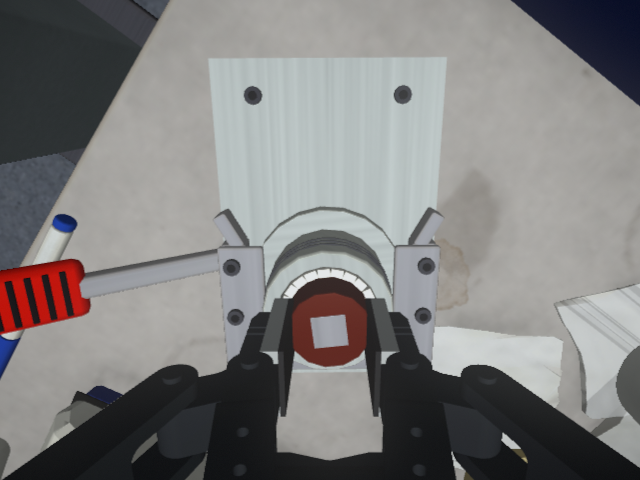

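play_rows(motion=[[[-0.3,0,0],0],[[-0.6,0,0],0],[[-0.9,0,0],0],[[-1.2,0,0],0]])

```text
time: 14.15
ee_pos: [0.5022, 0.1969, 0.1211]
orientation: [164.5, 89.6, 111.0]
contact_force: [0.2, 0.2, -10.3]
gripper_width: 0.0258
```

```bash
python3 - <<'E'
from h import *
go()
cv2.imwrite("pics/o_w.png",r.read_camera("wrist")[:,:,::-1])
E
```

```text
t 14.15 tcp [0.5022 0.1969 0.1211] jaw ang 36.49 toolx [-0.0023  0.006  -1.    ] j6 -16.776657584565303 F [  0.2109   0.1619 -10.3239] w 0.025787186923548942
```

View pics/o_w.png

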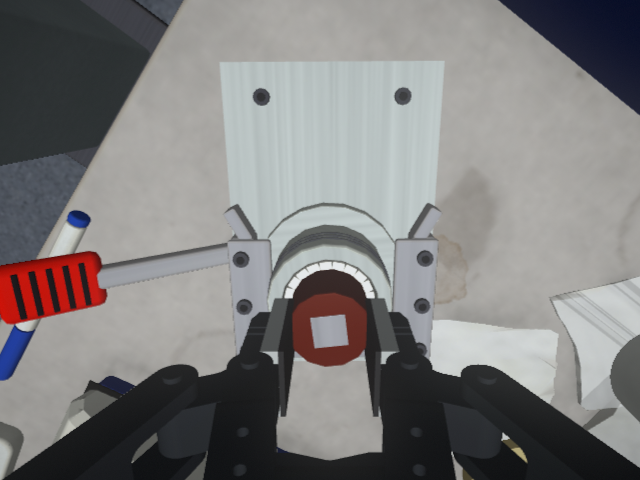

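play_rows(motion=[[[-0.3,0,0],0],[[-0.6,0,0],0],[[-0.9,0,0],0],[[-1.2,0,0],0],[[-1.6,0,0],0],[[-2.2,0,0],0],[[-3.5,0,0],0],[[-5.5,0,0],0],[[-7.5,0,0],0],[[-7.5,0,0],0]])

```text
time: 15.03
ee_pos: [0.5052, 0.1975, 0.2018]
orientation: [104.3, 89.3, 50.8]
contact_force: [0.5, 0.1, -0.2]
gripper_width: 0.0259
```

```bash
python3 - <<'E'
from h import *
go((.37,.24,.2),(.35,.15,.2),(.34,0,.2),(.36,-.2,.2),(.42,-.25,.2),(.605,-.292,.2))
cv2.imwrite("pics/p_w.png",r.read_camera("wrist")[:,:,::-1])
cv2.imwrite("pics/p_side.png",r.read_camera("side")[:,:,::-1])
crop("pics/p_side.png",170,80,330,200,"pics/p2.png",5)
E
```

```text
t 15.0333 tcp [0.5052 0.1975 0.2018] jaw ang 36.49 toolx [ 0.0079  0.0097 -0.9999] j6 -16.744111368930657 F [ 0.5114  0.1078 -0.2246] w 0.025851407665271185
(0.37, 0.24, 0.2) -> [  0.12  -8.34 -11.46] None
(0.35, 0.15, 0.2) -> [  0.01 -15.3   -5.42] None
(0.34, 0, 0.2) -> [ -0.14 -25.03   6.05] None
(0.36, -0.2, 0.2) -> [ -0.32 -35.31  23.31] None
(0.42, -0.25, 0.2) -> [ -0.32 -33.46  30.9 ] None
(0.605, -0.292, 0.2) -> [ -0.21 -21.09  45.28] None
```

View pics/p_w.png

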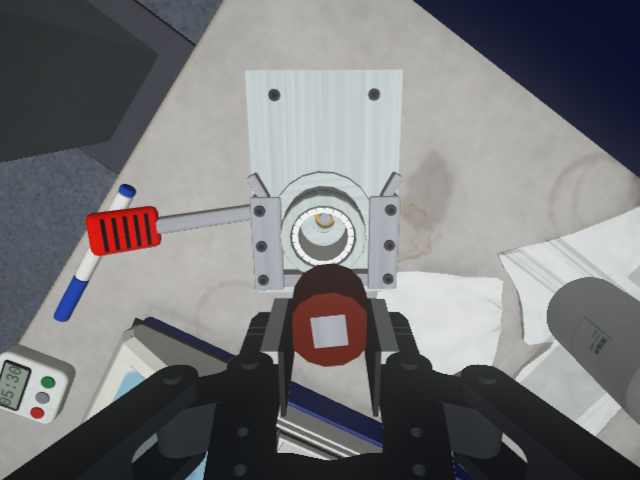

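View pics/p2.png

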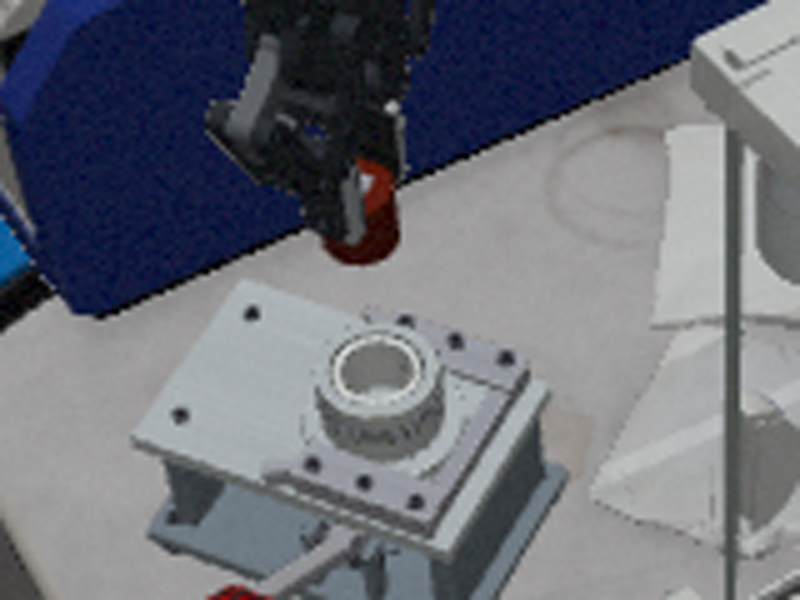

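```bash
python3 - <<'E'
from h import *
print("bottle",ray("top",408,149,.107),ray("side",488,301,.107))
m=r.camera_model("wrist");E=m["extrinsics"];c=-E[:3,:3].T@E[:3,3];print("cam-tcp",c-r.observe()["ee_pos"])
print("yellow",ray("top",438,251,.028),ray("top",446,284,.028))
for p in [(220,75),(365,170),(250,205),(325,55)]: print(p,ray("top",*p,.4))
print(ray("top",418,122,.06))
crop("pics/a_side.png",240,20,560,380,"pics/q.png",1.6)
E
```

```text
bottle [ 0.7215 -0.2977  0.107 ] [ 0.7189 -0.2965  0.107 ]
cam-tcp [-0.0473  0.0616  0.1439]
yellow [ 0.4954 -0.3432  0.028 ] [ 0.4178 -0.3468  0.028 ]
(220, 75) [0.7816 0.0656 0.4   ]
(365, 170) [ 0.5855 -0.1461  0.4   ]
(250, 205) [0.553  0.0412 0.4   ]
(325, 55) [ 0.7945 -0.1119  0.4   ]
[ 0.803  -0.3457  0.06  ]
```

View pics/q.png

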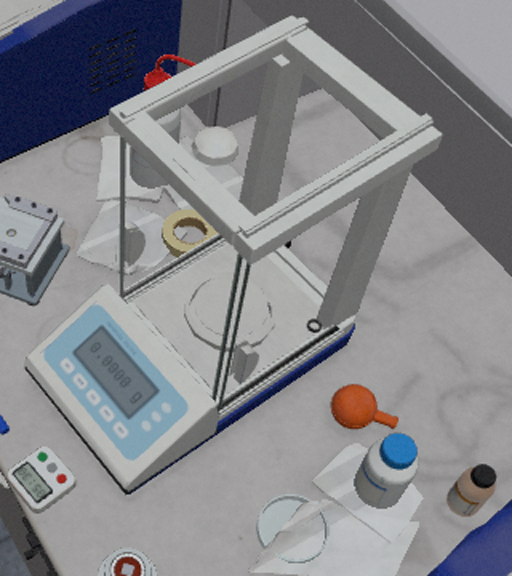

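```bash
python3 - <<'E'
from h import *
go((.42,.13,.205),(.34,.05,.205),(.34,-.06,.205),(.35,-.17,.205))
E
```

```text
t 15.1333 tcp [0.5032 0.1967 0.1981] jaw ang 36.49 toolx [ 0.0015  0.0074 -1.    ] j6 -16.74263379789968 F [-0.4611 -0.4214 -0.0554] w 0.02555190066565696
(0.42, 0.13, 0.205) -> [ -0.76 -10.65   0.41] None
(0.34, 0.05, 0.205) -> [ -0.83 -21.84   2.08] None
(0.34, -0.06, 0.205) -> [ -0.91 -28.38  10.93] None
(0.35, -0.17, 0.205) -> [ -0.99 -34.12  20.37] None
```

play_rows(motion=[[[-0.3,-2.5,0.1],0],[[-0.6,-5.8,0.2],0],[[-0.8,-9.2,0.3],0],[[-0.8,-12.6,0.7],0],[[-0.8,-16,1.2],0],[[-0.8,-19.3,1.7],0],[[-0.8,-22,2.8],0],[[-0.9,-24.1,5.4],0],[[-0.9,-26.2,8.2],0],[[-0.9,-28.3,11],0]])

```text
time: 15.97
ee_pos: [0.3397, -0.0611, 0.2042]
orientation: [139.3, 89.6, 85.9]
contact_force: [1.0, 0.2, -0.6]
gripper_width: 0.0257
```

```bash
python3 - <<'E'
from h import *
go((.35,-.17,.205),(.38,-.23,.205),(.46,-.275,.205),(.54,-.29,.2))
E
```

```text
t 15.9667 tcp [ 0.3397 -0.0611  0.2042] jaw ang 36.56 toolx [ 0.0006  0.0077 -1.    ] j6 -49.28965824929625 F [ 1.0394  0.1631 -0.6491] w 0.02574220128109231
(0.35, -0.17, 0.205) -> [-0.16 -5.66  9.36] None
(0.38, -0.23, 0.205) -> [-0.2  -6.82 15.96] None
(0.46, -0.275, 0.205) -> [-0.23 -3.07 24.34] None
(0.54, -0.29, 0.2) -> [ 0.26  2.46 30.32] None
```

play_rows(motion=[[[-0.2,-1.6,3],0],[[-0.2,-3.5,6],0],[[-0.2,-5.5,9.2],0],[[-0.2,-6.2,12.6],0],[[-0.2,-6.5,16],0],[[-0.2,-5.2,19.2],0],[[-0.2,-4,22.2],0],[[-0.2,-2.6,24.8],0],[[0,-0.5,27.2],0],[[0,1,28.8],0]])

```text
time: 16.8
ee_pos: [0.5208, -0.2873, 0.2004]
orientation: [151.2, 89.5, 97.7]
contact_force: [0.2, 0.2, 0.3]
gripper_width: 0.0258
```

```bash
python3 - <<'E'
from h import *
m=r.camera_model("wrist"); im=r.read_camera("wrist")[:,:,::-1]; cv2.imwrite("pics/s_w.png",im)
go((.598,-.294,.15),(.598,-.294,.03))
print(proj("wrist",(.605,-.292,.014),m))
cv2.imwrite("pics/s_side.png",r.read_camera("side")[:,:,::-1])
E
```

```text
t 16.85 tcp [ 0.5243 -0.2877  0.2003] jaw ang 36.57 toolx [ 0.0027  0.008  -1.    ] j6 -66.85523324051555 F [ 4.6513 -2.2929  0.27  ] w 0.025470068573847187
(0.598, -0.294, 0.15) -> [5.04 5.51 4.92] None
(0.598, -0.294, 0.03) -> [17.04  5.42  4.98] None
[408.1467 269.1276]
```

View pics/s_w.png

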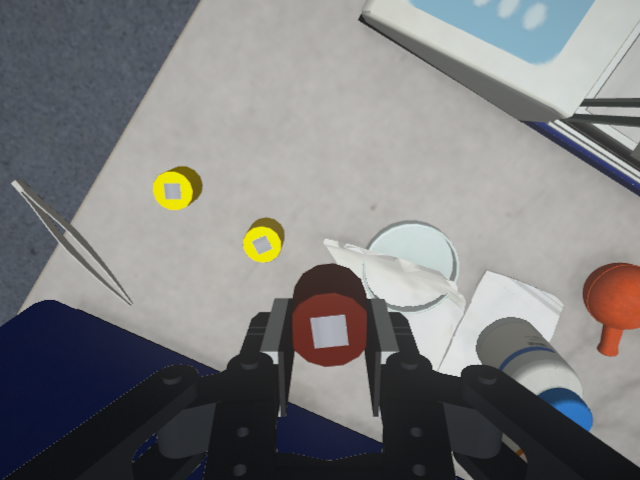

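View pics/s_side.png

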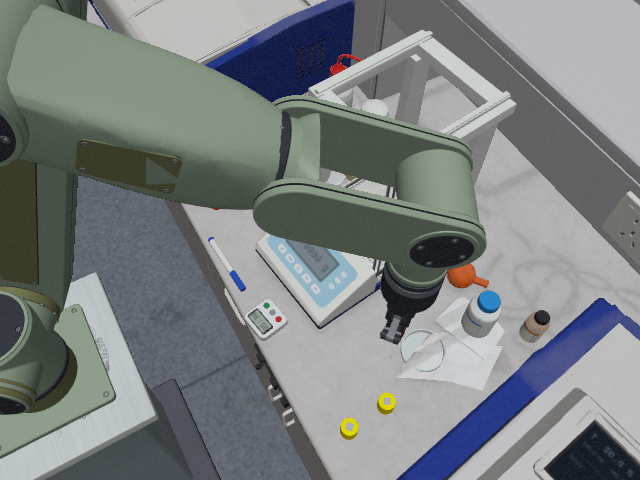

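```bash
python3 - <<'E'
from h import *
print(r.observe()["contact_force"])
crop("pics/s_w.png",310,200,480,330,"pics/s2.png",4.6)
im=cv2.imread("pics/s_w.png")
cv2.circle(im,(0,0),1,(0,0,0))
for L in [[(364,265),(459,265),(411,222),(411,310)]]:
    print([ray("wrist",*p,.014) for p in L])
E
```

```text
[ 0.1023  0.2985 -0.6283]
[array([ 0.5746, -0.3102,  0.014 ]), array([ 0.637 , -0.2639,  0.014 ]), array([ 0.5821, -0.2593,  0.014 ]), array([ 0.6316, -0.3186,  0.014 ])]
```

View pics/s2.png

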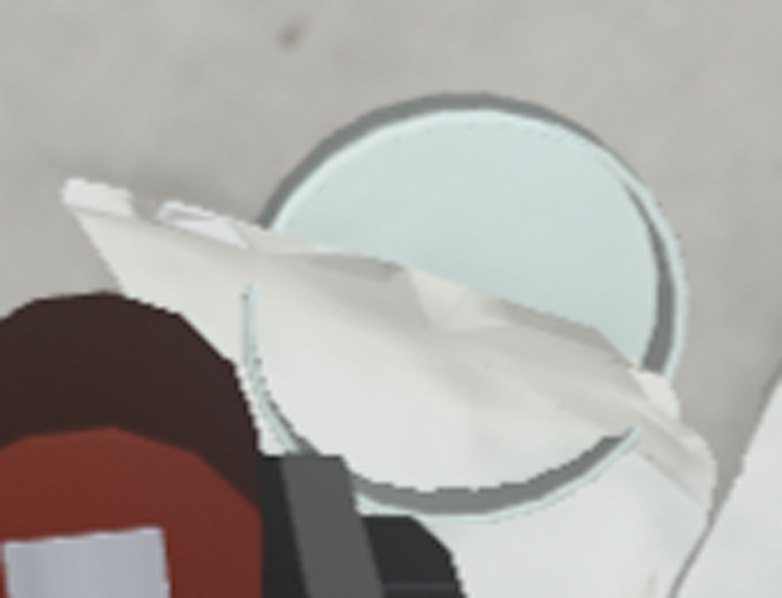

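```bash
python3 - <<'E'
from h import *
go((.600,-.283,.10),(.600,-.283,.05),(.600,-.283,.0255))
for z in (.209,.211,.213):print(ray("wrist",330,331,z))
E
```

```text
t 16.9 tcp [ 0.5216 -0.2869  0.2003] jaw ang 36.6 toolx [-0.0005  0.0089 -1.    ] j6 -66.90969878470396 F [ 0.1023  0.2985 -0.6283] w 0.025799476512758383
(0.6, -0.283, 0.1) -> [10.03  6.48  4.44] None
(0.6, -0.283, 0.05) -> [15.03  6.45  4.48] None
(0.6, -0.283, 0.0255) -> [17.48  6.44  4.5 ] None
[ 0.5212 -0.2869  0.209 ]
[ 0.5205 -0.286   0.211 ]
[ 0.5198 -0.2851  0.213 ]
```

play_rows(motion=[[[1,1.8,1.3],0],[[3,4,2.8],0],[[5.5,5.7,4],0],[[8,6.4,4.4],0],[[10.5,6.4,4.4],0],[[12.5,6.4,4.4],0],[[14,6.4,4.4],0],[[15,6.4,4.4],0],[[15,6.4,4.4],0],[[15,6.4,4.4],0]])

```text
time: 17.73
ee_pos: [0.5984, -0.2825, 0.0499]
orientation: [154.3, 89.5, 100.9]
contact_force: [0.4, -0.6, -0.4]
gripper_width: 0.0259
```

```bash
python3 - <<'E'
from h import *
m=r.camera_model("wrist"); im=r.read_camera("wrist")[:,:,::-1]; cv2.imwrite("pics/t_w.png",im)
go((.600,-.283,.0225))
E
```

```text
t 17.7833 tcp [ 0.5992 -0.2829  0.0509] jaw ang 36.6 toolx [ 0.0002  0.0085 -1.    ] j6 -63.38016837179935 F [ 0.0695 -0.2269  0.5028] w 0.025535543520738925
(0.6, -0.283, 0.0225) -> [2.84 0.04 0.08] None
```

View pics/t_w.png

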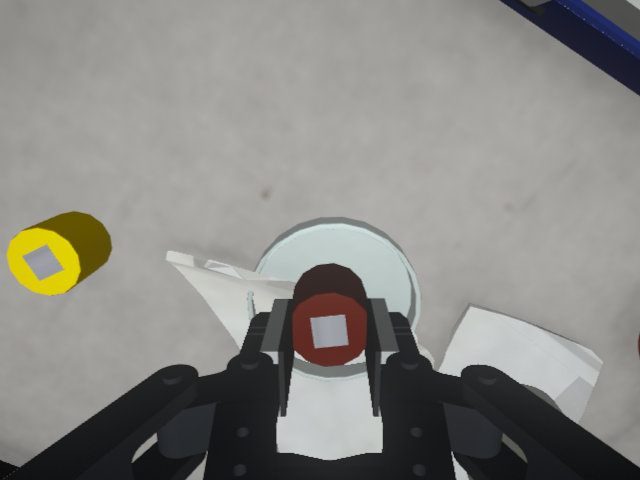

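play_rows(motion=[[[0.8,0,0],0],[[1.6,0,0],0],[[2.2,0,0],0],[[2.6,0,0],0],[[2.8,0,0],0],[[2.8,0,0],0]])

```text
time: 18.28
ee_pos: [0.5989, -0.2825, 0.0223]
orientation: [148.7, 89.5, 95.4]
contact_force: [-0.4, -0.2, 0.1]
gripper_width: 0.0256
```

play_rows(motion=[[[0.05,0,0],0],[[0.1,0,0],0],[[0.15,0,0],0],[[0.2,0,0],0],[[0.2,0,0],0]])

```text
time: 18.7
ee_pos: [0.5991, -0.2825, 0.0218]
orientation: [142.4, 89.5, 89.0]
contact_force: [-2.3, 1.2, 7.1]
gripper_width: 0.0256
```

play_rows(motion=[[[-0.05,0,0],0],[[-0.05,0,0],0]])

```text
time: 18.87
ee_pos: [0.5995, -0.2827, 0.0228]
orientation: [133.7, 89.5, 80.3]
contact_force: [-0.8, 0.1, -0.3]
gripper_width: 0.0257
```

play_rows(motion=[[[0,0,0],0],[[0,0,0],0],[[0,0,0],0],[[0,0,0],0],[[0,0,0],0],[[0,0,0],0]], fingers=0.6)

```text
time: 19.37
ee_pos: [0.5995, -0.2827, 0.0227]
orientation: [135.3, 89.5, 81.9]
contact_force: [-0.1, -0.9, -0.6]
gripper_width: 0.0511
```

```bash
python3 - <<'E'
from h import *
cv2.imwrite("pics/u_w.png",r.read_camera("wrist")[:,:,::-1])
go()
E
```

```text
t 19.4167 tcp [ 0.5995 -0.2827  0.0227] jaw ang 36.6 toolx [ 0.0012  0.008  -1.    ] j6 -63.39908848928284 F [-0.7168 -0.3742 -0.3657] w 0.051305624115044725
```

View pics/u_w.png

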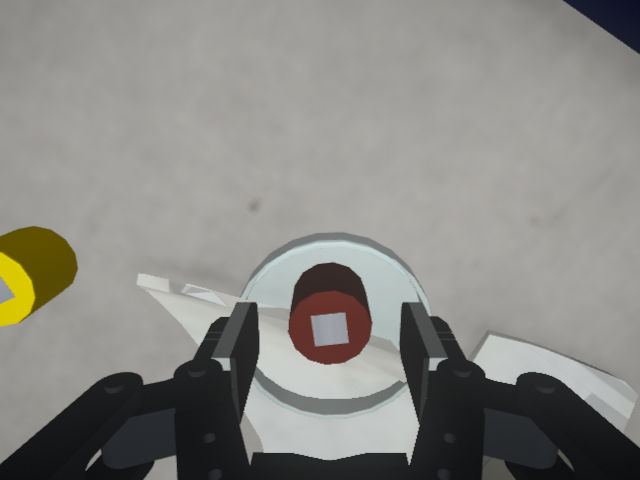

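Mount stands in the dish, at (330,320), clear of the pads. Withdrawing straight up.

play_rows(motion=[[[-0.5,0,0],0],[[-1.5,0,0],0],[[-3,0,0],0],[[-5.5,0,0],0],[[-8.5,0,0],0],[[-12,0,0],0],[[-15,0,0],0],[[-17,0,0],0],[[-17.5,0,0],0],[[-17.5,0,0],0]])

```text
time: 20.25
ee_pos: [0.6, -0.2845, 0.2004]
orientation: [99.8, 89.5, 46.4]
contact_force: [-0.1, -0.2, 0.1]
gripper_width: 0.0515
```

```bash
python3 - <<'E'
from h import *
m=r.camera_model("wrist"); im=r.read_camera("wrist")[:,:,::-1]; cv2.imwrite("pics/v_w.png",im)
go()
s=im.astype(int); k=((s[...,2]-s[...,0]>30)&(s[...,2]-s[...,1]>30)).astype(np.uint8)
for c in cv2.findContours(k,0,1)[0]:
    if cv2.contourArea(c)>200:
        e=cv2.fitEllipse(cv2.convexHull(c)); print(e,ray("wrist",*e[0],.031,m))
cv2.imwrite("pics/v_side.png",r.read_camera("side")[:,:,::-1])
cv2.imwrite("pics/v_top.png",r.read_camera("top")[:,:,::-1])
E
```

```text
t 20.3 tcp [ 0.5991 -0.284   0.198 ] jaw ang 36.6 toolx [ 0.0018  0.0076 -1.    ] j6 -63.310684844082445 F [-0.1058 -0.3753 -1.2252] w 0.051227358077871855
((546.544921875, 254.8352508544922), (78.14508056640625, 101.51090240478516), 11.886251449584961) [ 0.7573 -0.2135  0.031 ]
((328.2104797363281, 204.16847229003906), (37.18839645385742, 38.42571258544922), 87.74873352050781) [ 0.5978 -0.2818  0.031 ]
```

View pics/v_w.png

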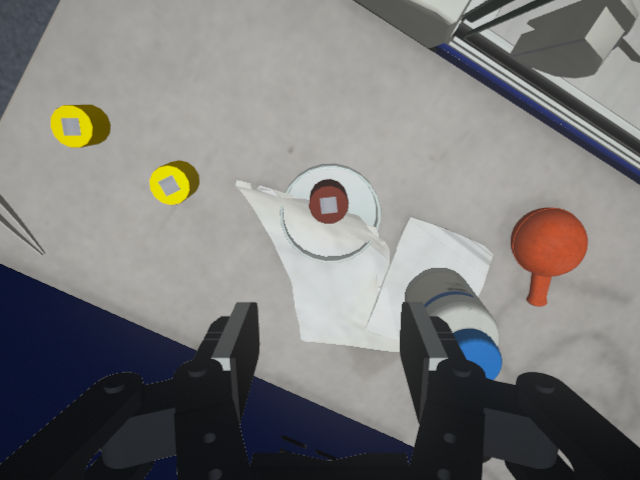

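View pics/v_side.png

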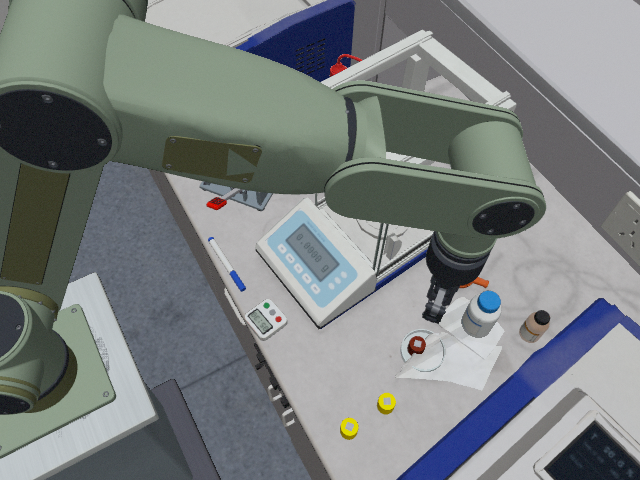

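View pics/v_top.png

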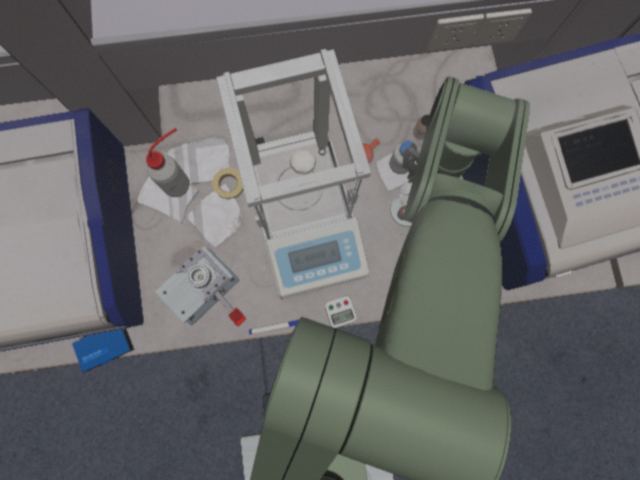

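```bash
python3 - <<'E'
from h import *
crop("pics/v_top.png",140,230,260,350,"pics/w1.png",5)
print(proj("top",(.5025,.197,.108)))
E
```

```text
[196.2168 275.0558]
```

View pics/w1.png

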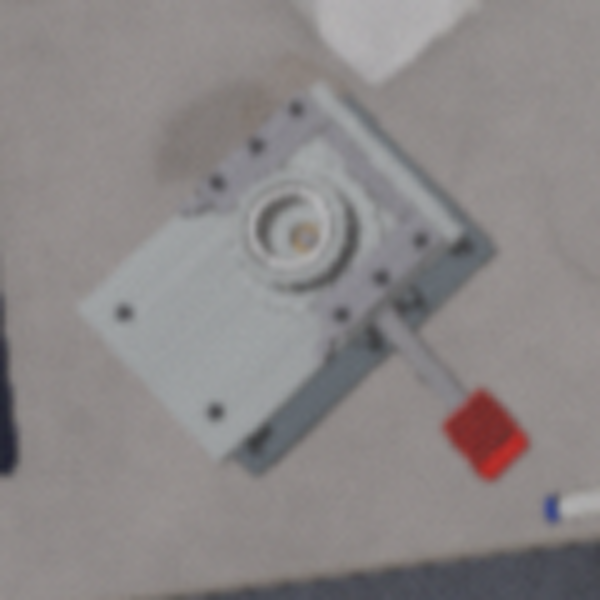

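```bash
python3 -c "
from cell import r
print(r.hand_in())"
```

```text
the job is handed in; nothing more can be done
None
```

The job is handed in, after about 20 s of the 72 s allowed. No verdict was reported, so what follows rests on my own checks.

- **Mould:** I slid it into the fork until it met the back stop at about 12 N. The last top view shows it empty in the fork, with the rod visible through its hole. Its rim was about 2–3 px (roughly 5 mm) from where I projected it. I put that down to the camera bias seen earlier, since the stop contact and the wrist camera both agreed with the seat.
- **Lever:** I pressed it down to its stop. The wrist force reached 49 N there, measured at the closed fingertips; that is over the 40 N limit stated for the arm and gripper body, but only the fingertips were on the pad. The lever sprang back, and the side view showed the mount standing proud. It was still up in the last view.
- **Mount:** I drew it out against about 10 N of drag and stood it in the dish. The wrist view shows it upright at about (0.598, −0.282). That is about 11 mm from the dish centre by choice, because a wipe appears to overlap the dish. It touched down within about 1 mm of the expected height, so it rests on the dish bottom.
- **Bystanders and gripper:** The timer and marker look unmoved, and the bottle, partly hidden by the gripper, shows no change. The gripper stands clear about 0.2 m above the bench.

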